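# Load the bench upcut saw with a push stick

## Robot

A 7-joint arm with a two-finger parallel gripper is mounted at the origin on the work surface. World frame = base frame: x ahead of the robot, y to its left, z up, the work surface at z = 0. Lengths are in m, angles in rad, forces in N, time in s.
With the tool pointing down it reaches from about 0.375 to 0.925 m from the base axis. Payload 3.1 kg.
Tool frame: the origin (TCP) lies on the centre line of the jaws, within the pads' length; the fingertips stand 25 mm ahead of it and the grasp point (between the pads) lies 6 mm ahead of it; z points along the fingers, y is the line along which they close (so a half turn about z gives the same grasp; the last joint's range is limited). The gripper opens to 85 mm and grips with 20 to 120 N. Pads are 22 mm wide; open, the fingers measure 114 mm over their backs; the gripper's body (76 mm by 85 mm) begins 54 mm behind the grasp point. The pads swing forward as they close: fully open they stand 13 mm farther back than shut.
Start: joints at [1.06, 0.383, 0.044, 1.598, -0.018, 1.161, -0.05], TCP at [0.261, -0.595, 0.256] pointing down, gripper open.
Joint ranges: [-2.61, 2.61], [-0.41, 2.15], [-1.48, 1.57], [0, 2.5], [-1.57, 4.71], [0.05, 1.97], [-2.85, 2.85]. Speed limits (rad/s): [2.79, 2.79, 3.14, 3.14, 3.14, 3.14, 3.14].

## Interface

Orientations are given as [roll, pitch, yaw] about the fixed x, y, z axes, in that order (R = Rz(yaw) Ry(pitch) Rx(roll)).
In Python, from plant import monitor, cams, job_done gives the robot as it stands.
- The arm moves only by the shell command python3 -m inch 'ROWS' [FORCE]. ROWS is JSON, a list of rows, each an object of numbers: "x", "y", "z": the shift along the tool's x, y, z in m; "ax", "ay", "az": the turn, a rotation vector about the tool's x, y, z in rad; "gripper": the opening, from 0 (shut) to 1 (fully open). In form: [{"x": .., "y": .., "z": .., "ax": .., "ay": .., "az": .., "gripper": ..}, ...]. A call has 1 to 8 rows; each row is the pose to reach, as a shift and turn from the pose commanded when the call began, along the tool's axes at that moment; what a row does not reach only later rows make up. A row lasts 1/12 s, in which the tool goes at most 41.7 mm and 7.16 degrees, less where a joint would pass 70% of its speed; a pose out of reach is approached as far as the arm can. A call with a gripper value outside its range is refused whole. The fingers move at their own pace and stop on an object; FORCE is the grip in N (left out, the last holds). Time passes only in rows, so rows that repeat a pose let the fingers close. It gives the time, the measured TCP pose, the force, the opening and the grip force at its end, in the units of the state.
- monitor.observe(): the state, without advancing time (a new reading comes with each control period).
- cams.snapshot(name): name is "scene" or "top"; returns the picture (384x512x3 uint8, red, green, blue); there is no depth.
- cams.camera_model(name): a dict with "K" (3x3 intrinsics, pixels), "D" ([k1, k2, p1, p2, k3] as OpenCV has them; the pictures are not rectified), "rvec" (rotation vector, rad) and "tvec" (3), from world to camera coordinates, as OpenCV has them. Camera axes: x right, y down, z forward; pixel columns grow to the right and rows downward; lengths in m; the calibration is good to about 2 mm. A picture is of the moment at which its call begins. camera_model takes no time and is no camera call.
- job_done(): hands the job in; it is judged then, once.
The state is a dict: "time_s": time; "joint_positions": joint angles; "qd": joint speeds; "tau": joint torques, N m; "position": TCP position; "orientation": TCP orientation; "ft_force": force on the tool from outside, world axes, zero at the start; "torque": the same for the moment, N m; "finger_gap": opening from 0.0 (shut) to 1.0 (fully open); "grip_force": force on a finger pad.
Only numpy, scipy, OpenCV 4.12 (cv2) and the standard library are available. Lean on these libraries where they do the work, as an engineer would, in place of code of your own. Each camera call takes 0.05 s, during which the arm holds its last target. There are 200 camera calls.

## Task

Load the bench saw: first put the spanner that was left lying on its infeed table into the grey tool tray, then lay every aluminium bar in a lane of its own and feed it under the yellow guard with the push stick, keeping your fingers off it once it is under the guard, until it clicks past the sprung ball and sits fully home against the stop. When all bars are home, swing the red hold-down lever right over to its other side, and leave the push stick lying flat in its green cradle. Do not disturb the other things on the bench.

Things in the scene. Friction and masses are not known exactly. Their poses are not given: they have to be found in the camera images.
- saw: bench upcut saw, fixed: blue base, steel table top 50 mm above the bench, 246 mm wide (x), 434 mm long (y). Origin: on the bench below the middle of the guard's infeed face; z up. Bars are fed along its own -y. Open infeed table from y = 0 to +242 mm; guard, a yellow hood with clear roof, from y = 0 to -190 mm, its top 143 mm above the bench, its opening 32 mm high above the table.
- load_1 (a point): spot on the infeed table where a bar may be laid in lane 1 (saw frame x = -66, y = +70, z = 50 mm: centre of the bar's underside, bar's length along the saw's y). The lane is 46 mm wide here, between ribs 7 mm high (y = +10 to +235 mm). From y = +10 to -20 mm tapered cheeks 20 mm high narrow it to 38.5 mm
- load_2 (a point): spot on the infeed table where a bar may be laid in lane 2 (saw frame x = 0, y = +70, z = 50 mm: centre of the bar's underside, bar's length along the saw's y). The lane is 46 mm wide here, between ribs 7 mm high (y = +10 to +235 mm). From y = +10 to -20 mm tapered cheeks 20 mm high narrow it to 38.5 mm
- load_3 (a point): spot on the infeed table where a bar may be laid in lane 3 (saw frame x = 66, y = +70, z = 50 mm: centre of the bar's underside, bar's length along the saw's y). The lane is 46 mm wide here, between ribs 7 mm high (y = +10 to +235 mm). From y = +10 to -20 mm tapered cheeks 20 mm high narrow it to 38.5 mm
- seat_1 (a point): centre of the underside of a fully home bar in lane 1 (saw frame x = -66, y = -105, z = 50 mm). Front end at the steel stop (y = -160), rear end 50 mm inside the opening; about 1 mm to -x where the ball pushes it. Ribs here 24 mm high. A sprung brass ball in the +x rib at y = -43.5 stands 5 mm into the lane, gives way sideways (8 to 15 N of push on the bar) and springs out behind the bar
- seat_2 (a point): centre of the underside of a fully home bar in lane 2 (saw frame x = 0, y = -105, z = 50 mm). Front end at the steel stop (y = -160), rear end 50 mm inside the opening; about 1 mm to -x where the ball pushes it. Ribs here 24 mm high. A sprung brass ball in the +x rib at y = -43.5 stands 5 mm into the lane, gives way sideways (8 to 15 N of push on the bar) and springs out behind the bar
- seat_3 (a point): centre of the underside of a fully home bar in lane 3 (saw frame x = 66, y = -105, z = 50 mm). Front end at the steel stop (y = -160), rear end 50 mm inside the opening; about 1 mm to -x where the ball pushes it. Ribs here 24 mm high. A sprung brass ball in the +x rib at y = -43.5 stands 5 mm into the lane, gives way sideways (8 to 15 N of push on the bar) and springs out behind the bar
- bar_a: aluminium flat bar 110 x 36 x 24 mm, a blue band near one end, about 0.26 kg, at the start flat on the bench left (+y) of the saw, its length roughly along world y. Origin: centre of its underside; x along its length, z up. Grasp it across its 36 mm width. Only 2 or 3 of the three bars are present (None if absent)
- bar_b: aluminium flat bar 110 x 36 x 24 mm, a blue band near one end, about 0.26 kg, at the start flat on the bench left (+y) of the saw, its length roughly along world y. Origin: centre of its underside; x along its length, z up. Grasp it across its 36 mm width. Only 2 or 3 of the three bars are present (None if absent)
- bar_c: aluminium flat bar 110 x 36 x 24 mm, a blue band near one end, about 0.26 kg, at the start flat on the bench left (+y) of the saw, its length roughly along world y. Origin: centre of its underside; x along its length, z up. Grasp it across its 36 mm width. Only 2 or 3 of the three bars are present (None if absent)
- push_stick: orange push stick, 0.12 kg: flat sole 185 x 20 x 14 mm with an upright handle block 50 mm long, 20 mm wide, top 58 mm above the sole's underside. Origin: sole's underside below the middle of the handle; x towards the nose, z up. Flat nose (20 x 14 mm) at x = +125 mm, tail at -60 mm. Take the handle across its 20 mm width, 35 mm above the underside. The sole slides on the lane's floor
- stick_mid (a point): middle of the sole's underside, 32.5 mm ahead of the stick's origin
- cradle: push stick's cradle, fixed: green shallow tray on the bench right (-y) of the saw, 236 x 66 mm outside, walls 3 mm thick and 12 mm high, floor 3 mm thick, long side along its x. Origin: centre of its underside. The stick lies flat in it at the start, nose towards -x (either way round will do at the end)
- spanner: steel combination spanner 182 mm long along its x; shaft 138 x 14 x 7 mm between a ring head (-x) and an open head (+x), both 30 mm wide, 9 mm thick. Origin: middle of its underside, z up. At the start it lies across the lanes on the low ribs of the infeed table (underside 57 mm above the bench). Grasp the shaft across its 14 mm width
- tray: tool tray, fixed: grey shallow tray on the bench right (-y) of the saw, beside the cradle (either may be the outer one), 236 x 104 mm outside, walls 3 mm thick and 22 mm high, floor 3 mm thick, long side along its x. Origin: centre of its underside
- lever (a joint): hold-down lever on the guard's roof, rad: 0 = leaning 0.6 rad (34 deg) to the saw's -x, hold-down beam up; 1.2 = right over, leaning 0.6 rad to the saw's +x, beam 10 mm lower, on the bars. Starts at 0 to 0.25. Stays where it is left; turning takes about 0.3 N m (5 to 7 N when pushed 50 mm above the pivot)
- lever_pivot (a point): axis of the hold-down lever, on top of the guard (saw frame: x = 0, y = -135, z = 158 mm); the axis runs along the saw's y. The lever is a 12 mm bar 90 mm long ending in a red ball of 30 mm
- spray_can: bystander: blue spray can, 66 mm across, 170 mm tall, standing. Leave it alone
- bolt_jar: bystander: jar of bolts with a red cap, 64 mm across, 70 mm tall, standing beside the bars. Leave it alone
- mug: bystander: white mug, 80 mm across, 90 mm tall. Leave it alone
- hammer: bystander: hammer lying on the bench. Leave it alone
- screwdriver: bystander: screwdriver lying on the bench between the robot and the bars. Leave it alone
- parts_carton: bystander: cardboard carton 100 x 130 x 60 mm. Leave it alone
- tape_measure: bystander: yellow tape measure 65 x 35 x 60 mm, standing on its edge between the robot and the cradle. Leave it alone

How it is judged:
By the outcome, as a careful person would: the job done as asked, in the order asked, and still so for the second after the job is handed in, with the robot touching nothing.
Of bar_a, bar_b, bar_c only 2 to 3 are there at a start; the rules pass over those that are not, and their reading is None.
At some moment in a run one of spanner, bar_a, bar_b, bar_c may be knocked a few centimetres aside while the robot is not near it.
Once in a run the grip may slacken for a moment while it holds something.
It also fails if it takes over 210 s, if anything falls off the work surface, if the arm or the gripper's body presses on something with over 40 N, if the wrist force passes 120 N, or if a joint passes its speed limit or range.

## Working session

There is one attempt and no reset: what is moved stays moved. The work goes in short steps, Python scripts to look and compute and a shell command to move; the robot and the scene stay as the last step left them, time stands still between calls to the robot, and variables do not carry over. Pictures are saved under pics/ and viewed, at most 14 in all, crops included, and the job is handed in when it is done.

```bash
mkdir -p pics; ls
python3 - <<'E'
from plant import monitor,cams
import cv2
for n in("scene","top"):
    im=cams.snapshot(n);cv2.imwrite(f"pics/{n}0.png",cv2.resize(im[...,::-1],None,fx=1.5,fy=1.5,interpolation=cv2.INTER_CUBIC))
    m=cams.camera_model(n);print(n,m)
s=monitor.observe();print(s)
E
```

```text
pics
scene {'K': array([[414.28826314,   0.        , 256.98451423],
       [  0.        , 414.28826314, 190.81726564],
       [  0.        ,   0.        ,   1.        ]]), 'D': array([-0.07618486,  0.        ,  0.        ,  0.        ,  0.        ]), 'rvec': array([ 1.22773431,  2.26422923, -0.99493547]), 'tvec': array([ 0.33597891, -0.22150365,  1.78469912])}
top {'K': array([[363.94391917,   0.        , 254.62267881],
       [  0.        , 363.94391917, 195.58703081],
       [  0.        ,   0.        ,   1.        ]]), 'D': array([0.00701216, 0.        , 0.        , 0.        , 0.        ]), 'rvec': array([ 2.19972457, -2.14131803,  0.11905564]), 'tvec': array([-0.02443731,  0.54717612,  1.21510878])}
{'time_s': 0.1, 'joint_positions': array([ 1.06021929,  0.38378205,  0.04380471,  1.59937916, -0.01790362,
        1.1611926 , -0.04990638]), 'qd': array([ 5.87165483e-04, -2.50834500e-03,  1.18734572e-03, -3.39620370e-03,
        7.83620124e-04, -3.03182472e-04,  4.67531026e-05]), 'tau': array([ 2.83409805e-03, -4.34727824e+01,  1.02944400e+00, -2.50454825e+01,
        1.09025554e-02,  5.42436392e-03,  2.79325747e-05]), 'position': array([ 0.2604617 , -0.594687  ,  0.25501109]), 'orientation': array([-3.13922589e+00,  1.09962747e-04,  4.12879428e-01]), 'ft_force': array([ 0.14822099, -0.04357253, -0.7233226 ]), 'torque': array([-0.02934366, -0.00092931, -0.00021921]), 'grip_force': 0.0, 'finger_gap': 0.9987464271280724}
```

View pics/top0.png

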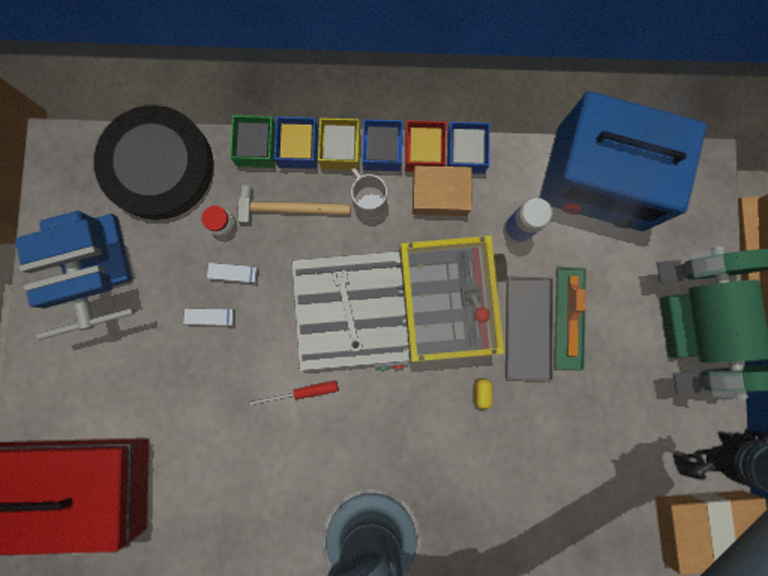

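View pics/scene0.png

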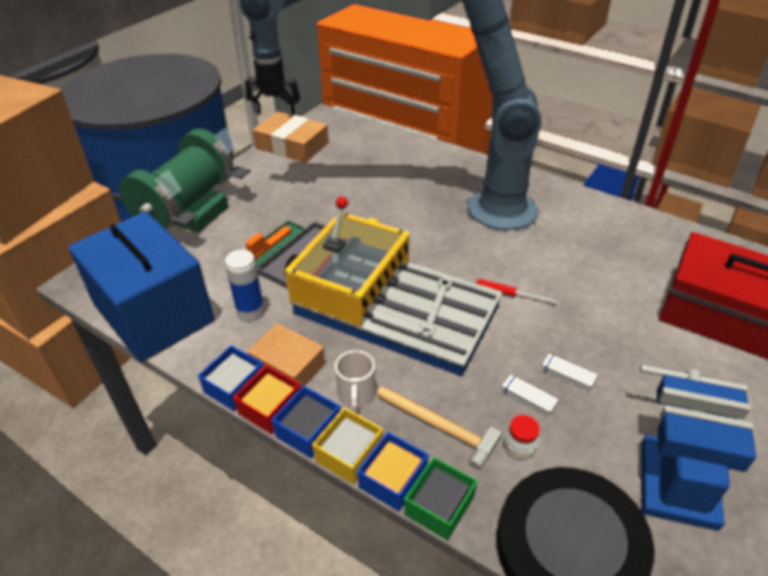

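The top view (1.5x) looks down with +y to the left and +x up. What I can see:
- **Bars:** two, at about (232,273) and (209,317).
- **Spanner:** (347,310), lying across the lanes.
- **Guard corners:** about (401–500, 238–360).
- **Lever ball:** (482,314).
- **Tray and cradle:** tray at (529,330), with the cradle outside it at (570,318).

The scene view agrees. Next I'll measure them.

```bash
cat > h.py <<'E'
import numpy as np,cv2
from plant import monitor,cams
def ray(n,uv):
    m=cams.camera_model(n);R=cv2.Rodrigues(m["rvec"])[0]
    p=cv2.undistortPoints(np.float64(uv).reshape(-1,1,2),m["K"],m["D"]).reshape(-1,2)
    return -R.T@m["tvec"],np.c_[p,np.ones(len(p))]@R
def plane(n,uv,z):
    c,d=ray(n,uv);return c+d*((z-c[2])/d[:,2:])
def two(uv1,uv2):
    c1,d1=ray("scene",uv1);c2,d2=ray("top",uv2);d1,d2=d1[0],d2[0]
    t=np.linalg.lstsq(np.c_[d1,-d2],c2-c1,rcond=None)[0];a,b=c1+d1*t[0],c2+d2*t[1];return (a+b)/2,np.linalg.norm(a-b)
def hsv(im):return cv2.cvtColor(im,cv2.COLOR_RGB2HSV)
def blobs(mask,amin=20,roi=None):
    m=mask.astype(np.uint8)*255
    if roi:
        k=np.zeros_like(m);u0,v0,u1,v1=roi;k[v0:v1,u0:u1]=1;m=m*k
    cs=[c for c in cv2.findContours(m,cv2.RETR_EXTERNAL,cv2.CHAIN_APPROX_NONE)[0] if cv2.contourArea(c)>=amin]
    return sorted(cs,key=cv2.contourArea,reverse=True)
def rect(n,c,z):
    """min-area rectangle of a contour in the world plane z: centre, long, short, yaw of long axis"""
    P=plane(n,c.reshape(-1,2),z)[:,:2];r=cv2.minAreaRect((P*1000).astype(np.float32))
    b=cv2.boxPoints(r)/1000;e=b[1]-b[0],b[2]-b[1];l=max(e,key=np.linalg.norm);s=min(e,key=np.linalg.norm)
    return b.mean(0),np.linalg.norm(l),np.linalg.norm(s),np.arctan(l[1]/l[0]) if abs(l[0])>abs(l[1]) else np.pi/2-np.arctan(l[0]/l[1]),b
E
python3 - <<'E'
from h import *
np.set_printoptions(precision=4,suppress=True)
im=cams.snapshot("top");h=hsv(im);H,S,V=[h[...,i].astype(int) for i in range(3)]
def show(t,m,roi,z,a=20,k=3):
    for c in blobs(m,a,roi)[:k]:
        r=rect("top",c,z);print(t,r[0],"L %.4f W %.4f yaw %.3f"%r[1:4],cv2.boundingRect(c))
show("guard",(H>20)&(H<35)&(S>120),(255,150,345,250),.143,200)
show("cradle",(H>45)&(H<85)&(S>80),(360,170,400,255),.012)
show("stick",(H>5)&(H<18)&(S>150),(360,170,400,255),.014)
show("bars",(V>170),(115,165,190,225),.024)
show("ball",((H<8)|(H>172))&(S>150),(300,195,335,225),.235)
sp=im[155:255,190:400];cv2.imwrite("pics/crop1.png",cv2.resize(sp[...,::-1],None,fx=3.8,fy=3.8,interpolation=cv2.INTER_CUBIC))
E
```

```text
guard [ 0.5323 -0.1529] L 0.2459 W 0.1930 yaw 0.115 (267, 157, 69, 84)
cradle [ 0.4443 -0.4425] L 0.1101 W 0.0615 yaw -0.060 (370, 214, 20, 33)
cradle [ 0.5683 -0.4242] L 0.1140 W 0.0340 yaw -0.356 (371, 180, 14, 31)
stick [ 0.467  -0.4483] L 0.0970 W 0.0201 yaw -0.049 (379, 209, 7, 29)
stick [ 0.5643 -0.4622] L 0.0808 W 0.0280 yaw 0.236 (380, 184, 10, 23)
bars [0.4861 0.391 ] L 0.0926 W 0.0307 yaw 1.597 (123, 206, 28, 10)
bars [0.5887 0.3432] L 0.0954 W 0.0329 yaw 1.507 (138, 176, 29, 12)
ball [ 0.4929 -0.2002] L 0.0180 W 0.0175 yaw 0.602 (318, 206, 8, 7)
```

View pics/crop1.png

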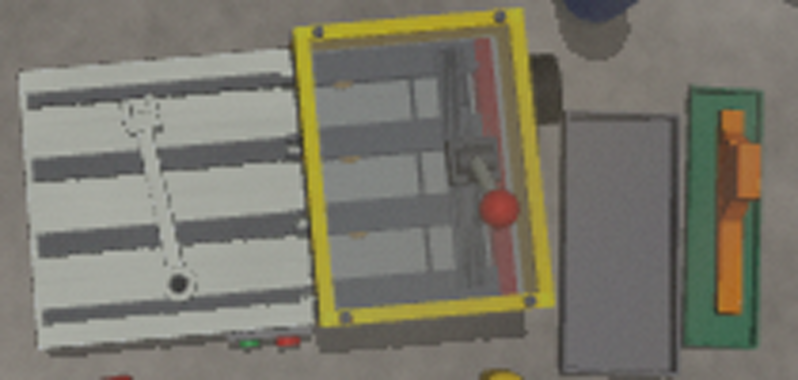

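The 3.8x crop shows three light lanes between dark ribs. The spanner's ring is at crop (179,283) and its open head at (141,117). The lever ball is at (499,208), the stick handle at (748,170), and the nose end at (729,312). Now the precise saw frame.

Run:
```python
from h import *
np.set_printoptions(precision=4,suppress=True)
im=cams.snapshot("top");h=hsv(im);H,S,V=[h[...,i].astype(int) for i in range(3)]
# rib strips on infeed
F=lambda u,v:(190+u/3.8,155+v/3.8)
m=(V<125)
for c in blobs(m,25,(196,174,268,242))[:8]:
    r=rect("top",c,.057);print("rib",r[0],"L %.3f W %.3f yaw %.4f"%r[1:4])
g=blobs((H>20)&(H<35)&(S>120),200,(255,150,345,250))[0]
print("guard box",rect("top",g,.143)[4].tolist(), "poly px",cv2.approxPolyDP(cv2.convexHull(g),3,True).reshape(-1,2).tolist())
pts=[F(20,72),F(37,349)];print("table front corners z50",plane("top",pts,.05)[:,:2].tolist())
sp=plane("top",[F(179,283),F(141,117)],.064)[:,:2];d=sp[1]-sp[0];print("spanner",sp.mean(0),np.linalg.norm(d),np.arctan2(d[1],d[0]))
print("tray",plane("top",[F(560,113),F(678,116),F(676,374),F(560,374)],.022)[:,:2].tolist())
print("cradle",plane("top",[F(687,88),F(762,91),F(758,348),F(683,347)],.012)[:,:2].tolist())
print("handle top",plane("top",[F(737,143),F(761,143),F(761,198),F(737,198)],.061)[:,:2].tolist())
print("nose",plane("top",[F(717,313),F(741,314)],.017)[:,:2].tolist(),"tail",plane("top",[F(722,110),F(743,110)],.017)[:,:2].tolist())
print("ball z", [plane("top",[F(499,208)],z)[0] for z in (.23,.25)])
```

```text
rib [0.6007 0.0676] L 0.236 W 0.022 yaw 1.6436
rib [0.5462 0.0084] L 0.121 W 0.024 yaw 1.6852
rib [0.4114 0.0547] L 0.219 W 0.013 yaw 1.6842
rib [0.4763 0.0006] L 0.106 W 0.033 yaw 1.5978
rib [0.4665 0.117 ] L 0.106 W 0.021 yaw 1.6842
rib [0.5312 0.1303] L 0.097 W 0.022 yaw 1.6855
guard box [[0.3991394639015198, -0.07132285088300705], [0.4212532341480255, -0.26282668113708496], [0.6658264994621277, -0.2345847487449646], [0.6437126994132996, -0.043080903589725494]] poly px [[327, 157], [335, 235], [274, 240], [267, 163]]
table front corners z50 [[0.6133126507204166, 0.192542612662161], [0.37020722423109553, 0.1671843950783586]]
spanner [0.5023 0.0639] 0.1486252787393637 0.2571889983538552
tray [[0.5937252530047217, -0.29411863039087444], [0.5939124659390881, -0.4013122735764227], [0.362088654001209, -0.39809654889046764], [0.35932377391954584, -0.29476308241902666]]
cradle [[0.6214579920023771, -0.4129124190077573], [0.6205613943938247, -0.4817059767778978], [0.38675504651305337, -0.4751976659084217], [0.38582701477230363, -0.40771609935069725]]
handle top [[0.5659196694378874, -0.4405348734588791], [0.5664950486638286, -0.4616107128072051], [0.5180789895969666, -0.4610205235379568], [0.5175076965584117, -0.440032026193925]]
nose [[0.41705472901449964, -0.4368675392735802], [0.41674486232171826, -0.4584246093390387]] tail [[0.601236912798834, -0.4430910340236075], [0.6017611082957584, -0.4622539133437764]]
ball z [array([ 0.4912, -0.2001,  0.23  ]), array([ 0.4898, -0.1963,  0.25  ])]
```

```bash
cat >> h.py <<'E'
from scipy.spatial.transform import Rotation as Ro
O=np.array([.520,-.060]);A=.113
def saw(x,y):return O+Ro.from_euler("z",A).as_matrix()[:2,:2]@[x,y]
def to(x,y,z,yaw):
    s=monitor.observe();R=Ro.from_euler("xyz",s["orientation"]);T=Ro.from_euler("xyz",[np.pi,0,yaw])
    print("shift",R.inv().apply(np.array([x,y,z])-s["position"]).round(4),"turn",(R.inv()*T).as_rotvec().round(3),"yaw now %.3f"%s["orientation"][2],s["position"].round(4))
E
python3 -m inch '[{"z":-0.03,"az":0.1},{"z":-0.07,"az":0.156},{"z":-0.1,"az":0.156,"gripper":0.55},{"z":-0.1,"az":0.156,"gripper":0.55}]'
python3 -c "
from h import *
to(.5023,.0639,.16,.257)
im=cams.snapshot('top');print(abs(im[155:255,190:270].astype(int)).mean())"
```

```text
shift [ 0.4858 -0.5063  0.0962] turn [-0.002  0.     0.156] yaw now 0.413 [ 0.2605 -0.5949  0.2554]
133.85175schema error: expected keys x, y, z, ax, ay, az, gripper
```

```bash
python3 -m inch '[{"x":0,"y":0,"z":-0.04,"ax":0,"ay":0,"az":0.1,"gripper":0.55},{"x":0,"y":0,"z":-0.08,"ax":-0.002,"ay":0,"az":0.156,"gripper":0.55},{"x":0,"y":0,"z":-0.1,"ax":-0.002,"ay":0,"az":0.156,"gripper":0.55},{"x":0,"y":0,"z":-0.1,"ax":-0.002,"ay":0,"az":0.156,"gripper":0.55}]'
python3 -c "
from h import *
to(.5023,.0639,.16,.257)"
```

```text
time_s: 0.58
position: [0.262, -0.5982, 0.3639]
orientation: [3.127, -0.003, 0.257]
ft_force: [0.1, -1.1, 0.8]
finger_gap: 0.55
grip_force: 0.0
shift [ 0.3999 -0.5824  0.1966] turn [ 0.015 -0.003 -0.   ] yaw now 0.257 [ 0.262  -0.5982  0.3639]
```

```bash
python3 -m inch '[{"x":0.02,"y":-0.03,"z":0,"ax":0,"ay":0,"az":0,"gripper":0.55},{"x":0.042,"y":-0.061,"z":0,"ax":0,"ay":0,"az":0,"gripper":0.55},{"x":0.065,"y":-0.094,"z":0,"ax":0,"ay":0,"az":0,"gripper":0.55},{"x":0.088,"y":-0.127,"z":0,"ax":0,"ay":0,"az":0,"gripper":0.55},{"x":0.111,"y":-0.16,"z":0,"ax":0,"ay":0,"az":0,"gripper":0.55},{"x":0.134,"y":-0.194,"z":0,"ax":0,"ay":0,"az":0,"gripper":0.55},{"x":0.157,"y":-0.228,"z":0,"ax":0,"ay":0,"az":0,"gripper":0.55},{"x":0.18,"y":-0.262,"z":0,"ax":0,"ay":0,"az":0,"gripper":0.55}]'
python3 -m inch '[{"x":0.023,"y":-0.034,"z":0,"ax":0,"ay":0,"az":0,"gripper":0.55},{"x":0.046,"y":-0.068,"z":0,"ax":0,"ay":0,"az":0,"gripper":0.55},{"x":0.069,"y":-0.102,"z":0,"ax":0,"ay":0,"az":0,"gripper":0.55},{"x":0.092,"y":-0.136,"z":0,"ax":0,"ay":0,"az":0,"gripper":0.55},{"x":0.115,"y":-0.17,"z":0,"ax":0,"ay":0,"az":0,"gripper":0.55},{"x":0.138,"y":-0.204,"z":0,"ax":0,"ay":0,"az":0,"gripper":0.55},{"x":0.16,"y":-0.238,"z":0,"ax":0,"ay":0,"az":0,"gripper":0.55},{"x":0.175,"y":-0.262,"z":0.02,"ax":0,"ay":0,"az":0,"gripper":0.55}]'
python3 -c "
from h import *
to(.5023,.0639,.15,.257)"
```

```text
time_s: 1.25
position: [0.3682, -0.294, 0.355]
orientation: [3.14, 0.001, 0.257]
ft_force: [0.9, -0.1, -0.4]
finger_gap: 0.551
grip_force: 0.0
time_s: 1.92
position: [0.4739, 0.0063, 0.3386]
orientation: [3.138, -0.009, 0.261]
ft_force: [1.6, -0.4, 0.7]
finger_gap: 0.552
grip_force: 0.0
shift [ 0.0407 -0.0489  0.1888] turn [ 0.003 -0.009  0.004] yaw now 0.261 [0.4739 0.0063 0.3386]
```

```bash
python3 -m inch '[{"x":0.015,"y":-0.02,"z":0.03,"ax":0,"ay":0,"az":0,"gripper":0.55},{"x":0.03,"y":-0.04,"z":0.06,"ax":0,"ay":0,"az":0,"gripper":0.55},{"x":0.04,"y":-0.05,"z":0.095,"ax":0,"ay":0,"az":0,"gripper":0.55},{"x":0.042,"y":-0.052,"z":0.13,"ax":0,"ay":0,"az":0,"gripper":0.55},{"x":0.042,"y":-0.052,"z":0.15,"ax":0,"ay":0,"az":0,"gripper":0.55},{"x":0.042,"y":-0.052,"z":0.15,"ax":0,"ay":0,"az":0,"gripper":0.55},{"x":0.042,"y":-0.052,"z":0.15,"ax":0,"ay":0,"az":0,"gripper":0.55}]'
python3 - <<'E'
from h import *
to(.5023,.0639,.080,.257)
import cv2
a=cams.snapshot("top")[165:245,180:280];b=cams.snapshot("scene")[160:260,240:350]
b=cv2.resize(b,None,fx=4,fy=4,interpolation=cv2.INTER_CUBIC);a=cv2.resize(a,(350,400),interpolation=cv2.INTER_CUBIC)
cv2.imwrite("pics/sp2.png",np.hstack([a,b])[...,::-1])
E
```

```text
time_s: 2.5
position: [0.4971, 0.062, 0.1837]
orientation: [3.141, 0.004, 0.257]
ft_force: [1.1, 0.3, 0.6]
finger_gap: 0.551
grip_force: 0.0
shift [ 0.0059 -0.0006  0.1037] turn [0.001 0.004 0.   ] yaw now 0.257 [0.4971 0.062  0.1837]
```

View pics/sp2.png

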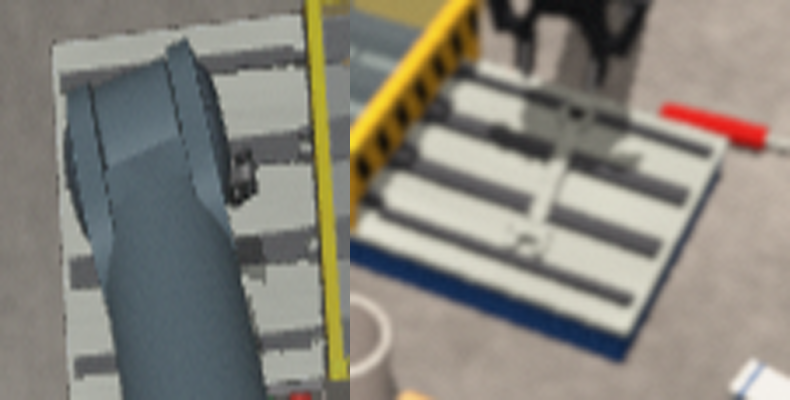

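The spanner is still in place (in the right half, ring at about (576,112) and open head at (530,240)), with the fingers above its shaft. Descending to grip it.

```bash
python3 -c "
from h import *
p=plane('scene',[(296.5,188),(285,220)],.064)[:,:2];print(p,p.mean(0))"
python3 -m inch '[{"x":0.004,"y":0,"z":0.03,"ax":0,"ay":0.004,"az":0,"gripper":0.55},{"x":0.006,"y":-0.001,"z":0.06,"ax":0,"ay":0.004,"az":0,"gripper":0.55},{"x":0.006,"y":-0.001,"z":0.085,"ax":0,"ay":0.004,"az":0,"gripper":0.55},{"x":0.006,"y":-0.001,"z":0.1,"ax":0,"ay":0.004,"az":0,"gripper":0.55},{"x":0.006,"y":-0.001,"z":0.103,"ax":0,"ay":0.004,"az":0,"gripper":0.55},{"x":0.006,"y":-0.001,"z":0.103,"ax":0,"ay":0.004,"az":0,"gripper":0.55},{"x":0.006,"y":-0.001,"z":0.103,"ax":0,"ay":0.004,"az":0,"gripper":0.55}]'
python3 -c "
from h import *
to(.5023,.0639,.080,.257)"
```

```text
[[0.42569676 0.04400788]
 [0.58157059 0.08821161]] [0.50363368 0.06610975]
time_s: 3.18
position: [0.5062, 0.0646, 0.0843]
orientation: [3.139, -0.008, 0.256]
ft_force: [1.3, -0.1, -0.3]
finger_gap: 0.554
grip_force: 0.0
shift [-0.0039 -0.0003  0.0042] turn [ 0.003 -0.008 -0.001] yaw now 0.256 [0.5062 0.0646 0.0843]
```

```bash
python3 -m inch '[{"x":0,"y":0,"z":0.003,"ax":0,"ay":0,"az":0,"gripper":0.5},{"x":0,"y":0,"z":0.003,"ax":0,"ay":0,"az":0,"gripper":0.2},{"x":0,"y":0,"z":0.003,"ax":0,"ay":0,"az":0,"gripper":0},{"x":0,"y":0,"z":0.003,"ax":0,"ay":0,"az":0,"gripper":0},{"x":0,"y":0,"z":0.003,"ax":0,"ay":0,"az":0,"gripper":0},{"x":0,"y":0,"z":0.003,"ax":0,"ay":0,"az":0,"gripper":0},{"x":0,"y":0,"z":0.003,"ax":0,"ay":0,"az":0,"gripper":0},{"x":0,"y":0,"z":0.003,"ax":0,"ay":0,"az":0,"gripper":0}]' 70
python3 -c "
from h import *
to(.477,-.349,.26,-.005)"
```

```text
time_s: 3.85
position: [0.505, 0.0646, 0.0802]
orientation: [3.139, -0.006, 0.257]
ft_force: [-1.4, -0.9, 6.4]
finger_gap: 0.139
grip_force: 68.6
shift [-0.1311  0.3934 -0.1795] turn [ 0.002 -0.006  0.262] yaw now 0.257 [0.505  0.0646 0.0802]
```

```bash
python3 -m inch '[{"x":0,"y":0,"z":-0.01,"ax":0,"ay":0,"az":0,"gripper":0},{"x":0,"y":0,"z":-0.035,"ax":0,"ay":0,"az":0,"gripper":0},{"x":0,"y":0,"z":-0.07,"ax":0,"ay":0,"az":0,"gripper":0},{"x":0,"y":0,"z":-0.105,"ax":0,"ay":0,"az":0.07,"gripper":0},{"x":0,"y":0,"z":-0.145,"ax":0,"ay":0,"az":0.15,"gripper":0},{"x":0,"y":0,"z":-0.185,"ax":0,"ay":0,"az":0.23,"gripper":0},{"x":0,"y":0,"z":-0.22,"ax":0,"ay":0,"az":0.262,"gripper":0},{"x":0,"y":0,"z":-0.245,"ax":0,"ay":0,"az":0.262,"gripper":0}]'
python3 -m inch '[{"x":0,"y":0.02,"z":0,"ax":0,"ay":0,"az":0,"gripper":0},{"x":-0.005,"y":0.05,"z":0,"ax":0,"ay":0,"az":0,"gripper":0},{"x":-0.01,"y":0.09,"z":0,"ax":0,"ay":0,"az":0,"gripper":0},{"x":-0.015,"y":0.13,"z":0,"ax":0,"ay":0,"az":0,"gripper":0},{"x":-0.02,"y":0.17,"z":0,"ax":0,"ay":0,"az":0,"gripper":0},{"x":-0.025,"y":0.21,"z":0,"ax":0,"ay":0,"az":0,"gripper":0},{"x":-0.028,"y":0.25,"z":0,"ax":0,"ay":0,"az":0,"gripper":0},{"x":-0.028,"y":0.28,"z":0,"ax":0,"ay":0,"az":0,"gripper":0}]'
python3 -m inch '[{"x":0,"y":0.03,"z":0,"ax":0,"ay":0,"az":0,"gripper":0},{"x":0,"y":0.065,"z":0,"ax":0,"ay":0,"az":0,"gripper":0},{"x":0,"y":0.1,"z":0,"ax":0,"ay":0,"az":0,"gripper":0},{"x":0,"y":0.125,"z":0,"ax":0,"ay":0,"az":0,"gripper":0},{"x":0,"y":0.135,"z":0,"ax":0,"ay":0,"az":0,"gripper":0},{"x":0,"y":0.135,"z":0,"ax":0,"ay":0,"az":0,"gripper":0},{"x":0,"y":0.135,"z":0,"ax":0,"ay":0,"az":0,"gripper":0}]'
python3 -c "
from h import *
to(.477,-.349,.045,-.005)
im=cams.snapshot('scene')[100:220,130:310];cv2.imwrite('pics/s3.png',cv2.resize(im[...,::-1],None,fx=4,fy=4,interpolation=cv2.INTER_CUBIC))"
```

```text
time_s: 4.52
position: [0.5035, 0.0653, 0.3282]
orientation: [3.141, -0.009, -0.006]
ft_force: [1.0, 0.8, -1.7]
finger_gap: 0.133
grip_force: 68.8
time_s: 5.18
position: [0.4712, -0.2191, 0.324]
orientation: [3.14, -0.003, -0.009]
ft_force: [0.4, -0.4, -1.8]
finger_gap: 0.135
grip_force: 68.8
time_s: 5.77
position: [0.4728, -0.3488, 0.3238]
orientation: [-3.14, -0.004, -0.005]
ft_force: [0.7, 0.6, -1.8]
finger_gap: 0.133
grip_force: 68.8
shift [0.0032 0.0006 0.2788] turn [-0.002 -0.004  0.   ] yaw now -0.005 [ 0.4728 -0.3488  0.3238]
```

View pics/s3.png

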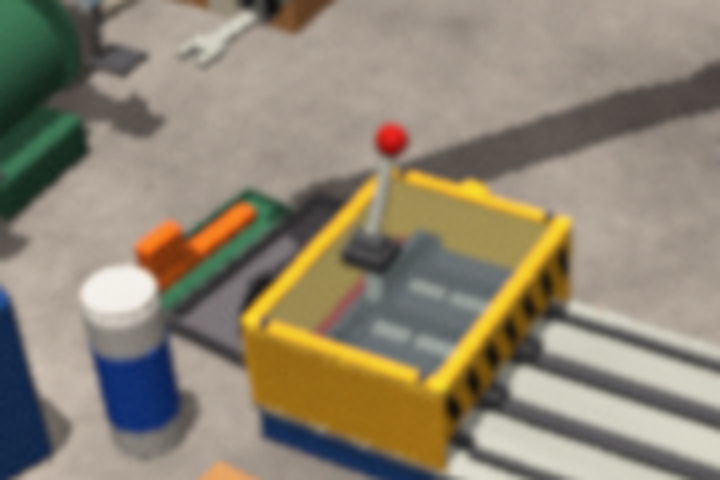

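The spanner is held at (220,35), with the tray below it at about (270,280). Lowering it into the tray.

```bash
python3 -m inch '[{"x":0.003,"y":0.002,"z":0.03,"ax":0,"ay":0,"az":0,"gripper":0},{"x":0.003,"y":0.002,"z":0.07,"ax":0,"ay":0,"az":0,"gripper":0},{"x":0.003,"y":0.002,"z":0.11,"ax":0,"ay":0,"az":0,"gripper":0},{"x":0.003,"y":0.002,"z":0.15,"ax":0,"ay":0,"az":0,"gripper":0},{"x":0.003,"y":0.002,"z":0.19,"ax":0,"ay":0,"az":0,"gripper":0},{"x":0.003,"y":0.002,"z":0.225,"ax":0,"ay":0,"az":0,"gripper":0},{"x":0.003,"y":0.002,"z":0.25,"ax":0,"ay":0,"az":0,"gripper":0},{"x":0.003,"y":0.002,"z":0.26,"ax":0,"ay":0,"az":0,"gripper":0}]'
python3 -m inch '[{"x":0,"y":0,"z":0.01,"ax":0,"ay":0,"az":0,"gripper":0},{"x":0,"y":0,"z":0.02,"ax":0,"ay":0,"az":0,"gripper":0},{"x":0,"y":0,"z":0.027,"ax":0,"ay":0,"az":0,"gripper":0},{"x":0,"y":0,"z":0.031,"ax":0,"ay":0,"az":0,"gripper":0},{"x":0,"y":0,"z":0.031,"ax":0,"ay":0,"az":0,"gripper":0},{"x":0,"y":0,"z":0.031,"ax":0,"ay":0,"az":0,"gripper":0}]'
```

```text
time_s: 6.48
position: [0.4753, -0.347, 0.0602]
orientation: [-3.136, 0.002, -0.001]
ft_force: [-0.6, -0.1, -2.8]
finger_gap: 0.135
grip_force: 71.5
time_s: 6.98
position: [0.4779, -0.3528, 0.0343]
orientation: [3.14, -0.006, -0.005]
ft_force: [0.6, -0.3, -1.1]
finger_gap: 0.134
grip_force: 71.5
```

```bash
python3 -m inch '[{"x":0,"y":0,"z":0.003,"ax":0,"ay":0,"az":0,"gripper":0},{"x":0,"y":0,"z":0.005,"ax":0,"ay":0,"az":0,"gripper":0},{"x":0,"y":0,"z":0.005,"ax":0,"ay":0,"az":0,"gripper":0.25},{"x":0,"y":0,"z":0.005,"ax":0,"ay":0,"az":0,"gripper":0.35},{"x":0,"y":0,"z":0.005,"ax":0,"ay":0,"az":0,"gripper":0.35},{"x":0,"y":0,"z":0.005,"ax":0,"ay":0,"az":0,"gripper":0.35},{"x":0,"y":0,"z":0,"ax":0,"ay":0,"az":0,"gripper":0.35},{"x":0,"y":0,"z":-0.025,"ax":0,"ay":0,"az":0,"gripper":0.35}]'
python3 -m inch '[{"x":0,"y":0,"z":-0.03,"ax":0,"ay":0,"az":0,"gripper":0.35},{"x":0,"y":0,"z":-0.07,"ax":0,"ay":0,"az":0,"gripper":0.6},{"x":0,"y":0,"z":-0.11,"ax":0,"ay":0,"az":0,"gripper":0.7},{"x":0,"y":0,"z":-0.15,"ax":0,"ay":0,"az":0,"gripper":0.7},{"x":0,"y":0,"z":-0.19,"ax":0,"ay":0,"az":0,"gripper":0.7},{"x":0,"y":0,"z":-0.22,"ax":0,"ay":0,"az":0,"gripper":0.7},{"x":0,"y":0,"z":-0.235,"ax":0,"ay":0,"az":0,"gripper":0.7},{"x":0,"y":0,"z":-0.235,"ax":0,"ay":0,"az":0,"gripper":0.7}]'
python3 - <<'E'
from h import *
np.set_printoptions(precision=4,suppress=True)
# bars, both views
for n,z in(("top",.024),("scene",.024)):
    im=cams.snapshot(n);h=hsv(im);H,S,V=[h[...,i].astype(int) for i in range(3)]
    roi=(110,160,190,230) if n=="top" else (325,228,405,280)
    bg=np.median(im[roi[1]:roi[3],roi[0]:roi[2]].reshape(-1,3),0).sum()
    for c in blobs(im.sum(2)>bg*1.25,60,roi)[:3]+blobs((S>70)&(H>95)&(H<130),3,roi)[:2]:
        r=rect(n,c,z);print(n,r[0],"L %.4f W %.4f yaw %.4f"%r[1:4])
    if n=="scene": im0=im[225:285,325:405]
    else: im1=im[160:230,110:190]
cv2.imwrite("pics/bars.png",np.hstack([cv2.resize(im1,(400,350)),cv2.resize(im0,(400,350))])[...,::-1])
s=cams.snapshot("top")[185:260,320:410];cv2.imwrite("pics/tray.png",cv2.resize(s[...,::-1],None,fx=4,fy=4))
to(*saw(-.066,.07),.3,A+np.pi/2)
E
```

```text
time_s: 7.65
position: [0.474, -0.3502, 0.0551]
orientation: [-3.137, 0.003, -0.005]
ft_force: [-1.1, -0.0, 0.1]
finger_gap: 0.35
grip_force: 0.0
time_s: 8.32
position: [0.4786, -0.3536, 0.3]
orientation: [3.134, -0.014, -0.005]
ft_force: [0.4, 1.2, -0.4]
finger_gap: 0.699
grip_force: 0.0
top [0.4844 0.392 ] L 0.0949 W 0.0341 yaw 1.5977
top [0.5887 0.3434] L 0.0967 W 0.0348 yaw 1.5069
scene [0.585  0.3352] L 0.1121 W 0.0386 yaw 1.5030
scene [0.4824 0.3828] L 0.1116 W 0.0392 yaw 1.5893
shift [-0.0306 -0.3537 -0.0076] turn [ 0.003 -0.002 -1.689] yaw now -0.005 [ 0.4754 -0.3517  0.2925]
```

View pics/bars.png

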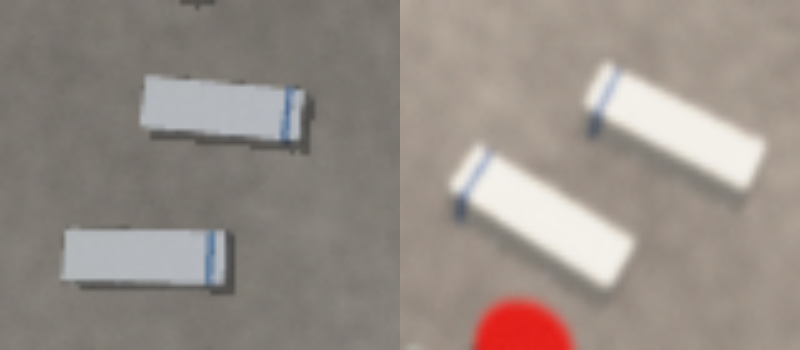

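View pics/tray.png

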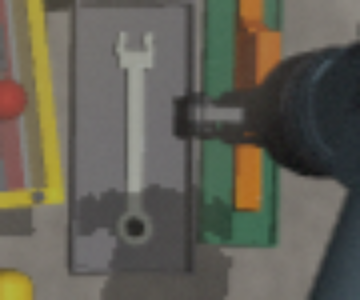

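Both bars are clear in both views: top-crop centres at (223,109) and (145,257). The spanner lies flat in the tray. Heading for the upper bar first.

Run:
```python
from h import *
print(plane("top",[(154.6,181.8),(139,211.4)],.024))
to(.5855,.336,.25,1.505)
print(plane("top",[(145.3,147.5)],.07))
```

```text
[[0.58632864 0.33494912 0.024     ]
 [0.48327247 0.38227953 0.024     ]]
shift [ 0.1065 -0.6883  0.0429] turn [ 0.002 -0.003 -1.51 ] yaw now -0.005 [ 0.4754 -0.3517  0.2925]
[[0.69471565 0.3596327  0.07      ]]
```

```bash
python3 -m inch '[{"x":0,"y":-0.01,"z":-0.02,"ax":0,"ay":0,"az":-0.08,"gripper":0.7},{"x":0.005,"y":-0.04,"z":-0.035,"ax":0,"ay":0,"az":-0.19,"gripper":0.7},{"x":0.01,"y":-0.08,"z":-0.035,"ax":0,"ay":0,"az":-0.31,"gripper":0.7},{"x":0.015,"y":-0.12,"z":-0.035,"ax":0,"ay":0,"az":-0.43,"gripper":0.7},{"x":0.02,"y":-0.16,"z":-0.035,"ax":0,"ay":0,"az":-0.55,"gripper":0.7},{"x":0.025,"y":-0.2,"z":-0.035,"ax":0,"ay":0,"az":-0.67,"gripper":0.7},{"x":0.035,"y":-0.24,"z":-0.035,"ax":0,"ay":0,"az":-0.79,"gripper":0.7},{"x":0.045,"y":-0.28,"z":-0.035,"ax":0,"ay":0,"az":-0.91,"gripper":0.7}]'
python3 -c "
from h import *
to(.586,.335,.25,1.505)"
```

```text
time_s: 9.13
position: [0.5208, -0.0706, 0.3259]
orientation: [3.141, 0.0, 0.91]
ft_force: [1.0, -0.5, 0.6]
finger_gap: 0.7
grip_force: 0.0
shift [ 0.3603 -0.1974  0.0757] turn [ 0.     0.    -0.595] yaw now 0.910 [ 0.5208 -0.0706  0.3259]
```

```bash
python3 -m inch '[{"x":0.035,"y":-0.02,"z":0,"ax":0,"ay":0,"az":-0.12,"gripper":0.7},{"x":0.07,"y":-0.038,"z":0,"ax":0,"ay":0,"az":-0.24,"gripper":0.7},{"x":0.105,"y":-0.057,"z":0.01,"ax":0,"ay":0,"az":-0.36,"gripper":0.7},{"x":0.14,"y":-0.076,"z":0.02,"ax":0,"ay":0,"az":-0.48,"gripper":0.7},{"x":0.175,"y":-0.095,"z":0.03,"ax":0,"ay":0,"az":-0.595,"gripper":0.7},{"x":0.21,"y":-0.114,"z":0.04,"ax":0,"ay":0,"az":-0.595,"gripper":0.7},{"x":0.245,"y":-0.133,"z":0.05,"ax":0,"ay":0,"az":-0.595,"gripper":0.7},{"x":0.28,"y":-0.152,"z":0.06,"ax":0,"ay":0,"az":-0.595,"gripper":0.7}]'
python3 -c "
from h import *
to(.586,.335,.25,1.505)"
```

```text
time_s: 9.8
position: [0.5748, 0.2426, 0.265]
orientation: [3.141, 0.003, 1.5]
ft_force: [1.3, -0.3, 0.7]
finger_gap: 0.698
grip_force: 0.0
shift [0.093  0.0046 0.0147] turn [ 0.     0.003 -0.005] yaw now 1.500 [0.5748 0.2426 0.265 ]
```

```bash
python3 -m inch '[{"x":0.035,"y":0.002,"z":0.02,"ax":0,"ay":0,"az":0,"gripper":0.7},{"x":0.07,"y":0.004,"z":0.05,"ax":0,"ay":0,"az":0,"gripper":0.7},{"x":0.09,"y":0.004,"z":0.08,"ax":0,"ay":0,"az":0,"gripper":0.7},{"x":0.092,"y":0.004,"z":0.115,"ax":0,"ay":0,"az":0,"gripper":0.7},{"x":0.092,"y":0.004,"z":0.135,"ax":0,"ay":0,"az":0,"gripper":0.7},{"x":0.092,"y":0.004,"z":0.135,"ax":0,"ay":0,"az":0,"gripper":0.7},{"x":0.092,"y":0.004,"z":0.135,"ax":0,"ay":0,"az":0,"gripper":0.7}]'
python3 - <<'E'
from h import *
to(.586,.335,.034,1.505)
im=cams.snapshot("scene");roi=(325,228,405,280)
bg=np.median(im[228:280,325:405].reshape(-1,3),0).sum()
for c in blobs(im.sum(2)>bg*1.25,60,roi)[:3]:
    r=rect("scene",c,.024);print(r[0],"L %.4f W %.4f yaw %.4f"%r[1:4])
E
```

```text
time_s: 10.38
position: [0.585, 0.3315, 0.1296]
orientation: [-3.14, 0.004, 1.5]
ft_force: [0.3, -0.9, 0.4]
finger_gap: 0.703
grip_force: 0.0
shift [0.004  0.0009 0.0956] turn [-0.002  0.004 -0.005] yaw now 1.500 [0.585  0.3315 0.1296]
[0.48182863 0.39165968] L 0.0937 W 0.0403 yaw 1.5802
[0.5869093  0.36231157] L 0.0582 W 0.0387 yaw 1.5301
```

```bash
python3 -m inch '[{"x":0.004,"y":0.001,"z":0.03,"ax":0,"ay":0,"az":0,"gripper":0.7},{"x":0.004,"y":0.001,"z":0.06,"ax":0,"ay":0,"az":0,"gripper":0.7},{"x":0.004,"y":0.001,"z":0.085,"ax":0,"ay":0,"az":0,"gripper":0.7},{"x":0.004,"y":0.001,"z":0.096,"ax":0,"ay":0,"az":0,"gripper":0.7},{"x":0.004,"y":0.001,"z":0.096,"ax":0,"ay":0,"az":0,"gripper":0.7},{"x":0.004,"y":0.001,"z":0.096,"ax":0,"ay":0,"az":0,"gripper":0.5},{"x":0.004,"y":0.001,"z":0.096,"ax":0,"ay":0,"az":0,"gripper":0.2},{"x":0.004,"y":0.001,"z":0.096,"ax":0,"ay":0,"az":0,"gripper":0.2}]'
python3 -m inch '[{"x":0,"y":0,"z":0,"ax":0,"ay":0,"az":0,"gripper":0.2},{"x":0,"y":0,"z":0,"ax":0,"ay":0,"az":0,"gripper":0.2},{"x":0,"y":0,"z":0,"ax":0,"ay":0,"az":0,"gripper":0.2},{"x":0,"y":0,"z":0,"ax":0,"ay":0,"az":0,"gripper":0.2}]'
python3 -c "
from h import *
t=saw(.066,.075);print(t)
to(*t,.19,A+np.pi/2)"
```

```text
time_s: 11.1
position: [0.5906, 0.3384, 0.0407]
orientation: [3.133, -0.003, 1.5]
ft_force: [-0.3, -1.0, 3.3]
finger_gap: 0.394
grip_force: 70.8
time_s: 11.43
position: [0.5907, 0.3384, 0.0407]
orientation: [3.133, -0.002, 1.5]
ft_force: [-0.8, -0.1, 7.1]
finger_gap: 0.393
grip_force: 71.1
[0.5771221  0.02196381]
shift [-0.3162  0.0103 -0.1499] turn [ 0.009 -0.002 -0.184] yaw now 1.500 [0.5907 0.3384 0.0407]
```

```bash
python3 -m inch '[{"x":0,"y":0,"z":-0.02,"ax":0,"ay":0,"az":0,"gripper":0.2},{"x":0,"y":0,"z":-0.05,"ax":0,"ay":0,"az":-0.05,"gripper":0.2},{"x":0,"y":0,"z":-0.075,"ax":0,"ay":0,"az":-0.12,"gripper":0.2},{"x":0,"y":0,"z":-0.08,"ax":0.008,"ay":0,"az":-0.184,"gripper":0.2},{"x":0,"y":0,"z":-0.08,"ax":0.008,"ay":0,"az":-0.184,"gripper":0.2},{"x":0,"y":0,"z":-0.08,"ax":0.008,"ay":0,"az":-0.184,"gripper":0.2},{"x":0,"y":0,"z":-0.08,"ax":0.008,"ay":0,"az":-0.184,"gripper":0.2},{"x":0,"y":0,"z":-0.08,"ax":0.008,"ay":0,"az":-0.184,"gripper":0.2}]' 90
python3 -c "
from h import *
to(*saw(.066,.075),.12,A+np.pi/2)"
```

```text
time_s: 12.1
position: [0.5875, 0.3359, 0.1155]
orientation: [-3.135, 0.002, 1.683]
ft_force: [-0.2, 1.0, -3.1]
finger_gap: 0.385
grip_force: 90.0
shift [-0.3108 -0.0455 -0.0035] turn [-0.006  0.002 -0.001] yaw now 1.683 [0.5875 0.3359 0.1155]
```

```bash
python3 -m inch '[{"x":-0.02,"y":-0.003,"z":-0.01,"ax":0,"ay":0,"az":0,"gripper":0.2},{"x":-0.06,"y":-0.009,"z":-0.02,"ax":0,"ay":0,"az":0,"gripper":0.2},{"x":-0.1,"y":-0.015,"z":-0.02,"ax":0,"ay":0,"az":0,"gripper":0.2},{"x":-0.14,"y":-0.02,"z":-0.02,"ax":0,"ay":0,"az":0,"gripper":0.2},{"x":-0.18,"y":-0.026,"z":-0.02,"ax":0,"ay":0,"az":0,"gripper":0.2},{"x":-0.22,"y":-0.032,"z":-0.02,"ax":0,"ay":0,"az":0,"gripper":0.2},{"x":-0.26,"y":-0.038,"z":-0.02,"ax":0,"ay":0,"az":0,"gripper":0.2},{"x":-0.29,"y":-0.043,"z":-0.02,"ax":0,"ay":0,"az":0,"gripper":0.2}]'
python3 -m inch '[{"x":-0.015,"y":-0.002,"z":0,"ax":0,"ay":0,"az":0,"gripper":0.2},{"x":-0.021,"y":-0.003,"z":0,"ax":0,"ay":0,"az":0,"gripper":0.2},{"x":-0.021,"y":-0.003,"z":0,"ax":0,"ay":0,"az":0,"gripper":0.2},{"x":-0.021,"y":-0.003,"z":0,"ax":0,"ay":0,"az":0,"gripper":0.2},{"x":-0.021,"y":-0.003,"z":0,"ax":0,"ay":0,"az":0,"gripper":0.2},{"x":-0.021,"y":-0.003,"z":0,"ax":0,"ay":0,"az":0,"gripper":0.2}]'
python3 -c "
from h import *
to(*saw(.066,.075),.0925,A+np.pi/2)
im=cams.snapshot('scene')[140:250,220:360];cv2.imwrite('pics/b1.png',cv2.resize(im[...,::-1],None,fx=5,fy=5,interpolation=cv2.INTER_CUBIC))"
```

```text
time_s: 12.77
position: [0.5775, 0.0388, 0.1362]
orientation: [-3.135, 0.003, 1.68]
ft_force: [0.5, -1.3, -2.1]
finger_gap: 0.386
grip_force: 90.1
time_s: 13.27
position: [0.5779, 0.0259, 0.1378]
orientation: [-3.138, -0.001, 1.688]
ft_force: [-0.0, 0.4, -1.6]
finger_gap: 0.389
grip_force: 90.1
shift [-0.0039 -0.0011  0.0453] turn [-0.003 -0.001  0.004] yaw now 1.688 [0.5779 0.0259 0.1378]
```

View pics/b1.png

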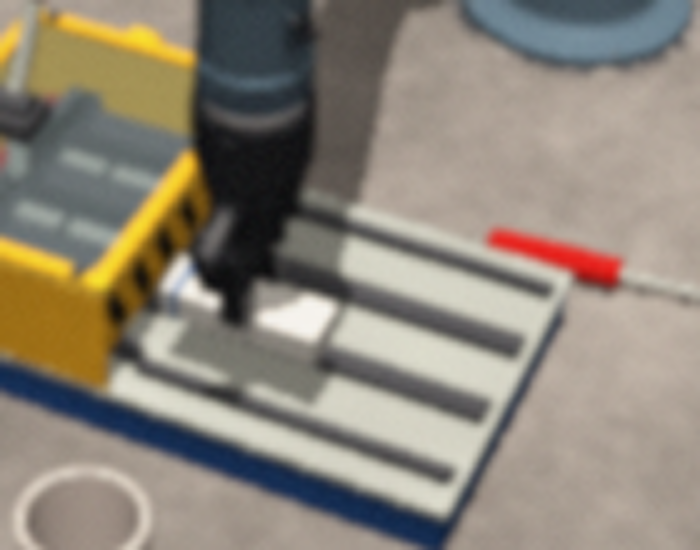

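The bar is held level just above lane 3 (bar at about (260,310) in the crop). Lowering it.

```bash
python3 -m inch '[{"x":0,"y":-0.001,"z":0.015,"ax":0,"ay":0,"az":0.004,"gripper":0.2},{"x":0,"y":-0.001,"z":0.028,"ax":0,"ay":0,"az":0.004,"gripper":0.2},{"x":0,"y":-0.001,"z":0.036,"ax":0,"ay":0,"az":0.004,"gripper":0.2},{"x":0,"y":-0.001,"z":0.04,"ax":0,"ay":0,"az":0.004,"gripper":0.2},{"x":0,"y":-0.001,"z":0.042,"ax":0,"ay":0,"az":0.004,"gripper":0.2},{"x":0,"y":-0.001,"z":0.044,"ax":0,"ay":0,"az":0.004,"gripper":0.2},{"x":0,"y":-0.001,"z":0.044,"ax":0,"ay":0,"az":0.004,"gripper":0.2}]'
```

```text
time_s: 13.9
position: [0.5769, 0.0227, 0.0936]
orientation: [-3.138, 0.0, 1.68]
ft_force: [-0.3, 0.1, -2.8]
finger_gap: 0.387
grip_force: 90.1
```

```bash
python3 -m inch '[{"x":0,"y":0,"z":0.002,"ax":0,"ay":0,"az":0,"gripper":0.2},{"x":0,"y":0,"z":0.003,"ax":0,"ay":0,"az":0,"gripper":0.2},{"x":0,"y":0,"z":0.003,"ax":0,"ay":0,"az":0,"gripper":0.2},{"x":0,"y":0,"z":0.003,"ax":0,"ay":0,"az":0,"gripper":0.2}]'
python3 -m inch '[{"x":0,"y":0,"z":0.003,"ax":0,"ay":0,"az":0,"gripper":0.4},{"x":0,"y":0,"z":0.002,"ax":0,"ay":0,"az":0,"gripper":0.48},{"x":0,"y":0,"z":0.0,"ax":0,"ay":0,"az":0,"gripper":0.52},{"x":0,"y":0,"z":-0.002,"ax":0,"ay":0,"az":0,"gripper":0.52},{"x":0,"y":0,"z":-0.02,"ax":0,"ay":0,"az":0,"gripper":0.52},{"x":0,"y":0,"z":-0.05,"ax":0,"ay":0,"az":0,"gripper":0.6},{"x":0,"y":0,"z":-0.085,"ax":0,"ay":0,"az":0,"gripper":0.7},{"x":0,"y":0,"z":-0.11,"ax":0,"ay":0,"az":0,"gripper":0.7}]'
python3 - <<'E'
from h import *
im=cams.snapshot("scene");roi=(325,228,405,280)
bg=np.median(im[228:280,325:405].reshape(-1,3),0).sum()
for c in blobs(im.sum(2)>bg*1.25,60,roi)[:3]:
    r=rect("scene",c,.024);print(r[0],"L %.4f W %.4f yaw %.4f"%r[1:4])
to(.4832,.3822,.15,1.593)
E
```

```text
time_s: 14.23
position: [0.5772, 0.0226, 0.0911]
orientation: [-3.139, 0.001, 1.68]
ft_force: [0.6, -0.5, -2.0]
finger_gap: 0.386
grip_force: 90.1
time_s: 14.9
position: [0.578, 0.0231, 0.2032]
orientation: [-3.14, 0.0, 1.68]
ft_force: [0.5, 0.3, 0.1]
finger_gap: 0.698
grip_force: 0.0
[0.4822532 0.3827581] L 0.1116 W 0.0392 yaw 1.5868
shift [ 0.3671 -0.0591  0.0575] turn [0.008 0.001 0.087] yaw now 1.680 [0.5815 0.0238 0.2086]
```

```bash
python3 -m inch '[{"x":0.02,"y":-0.003,"z":0,"ax":0,"ay":0,"az":0.03,"gripper":0.7},{"x":0.06,"y":-0.009,"z":0,"ax":0,"ay":0,"az":0.06,"gripper":0.7},{"x":0.1,"y":-0.016,"z":0,"ax":0,"ay":0,"az":0.087,"gripper":0.7},{"x":0.14,"y":-0.022,"z":0,"ax":0,"ay":0,"az":0.087,"gripper":0.7},{"x":0.18,"y":-0.029,"z":0,"ax":0,"ay":0,"az":0.087,"gripper":0.7},{"x":0.22,"y":-0.035,"z":0,"ax":0,"ay":0,"az":0.087,"gripper":0.7},{"x":0.26,"y":-0.042,"z":0,"ax":0,"ay":0,"az":0.087,"gripper":0.7},{"x":0.3,"y":-0.048,"z":0.01,"ax":0,"ay":0,"az":0.087,"gripper":0.7}]'
python3 -m inch '[{"x":0.03,"y":-0.005,"z":0.02,"ax":0,"ay":0,"az":0,"gripper":0.7},{"x":0.055,"y":-0.01,"z":0.04,"ax":0,"ay":0,"az":0,"gripper":0.7},{"x":0.065,"y":-0.011,"z":0.06,"ax":0,"ay":0,"az":0,"gripper":0.7},{"x":0.067,"y":-0.011,"z":0.08,"ax":0,"ay":0,"az":0,"gripper":0.7},{"x":0.067,"y":-0.011,"z":0.08,"ax":0,"ay":0,"az":0,"gripper":0.7},{"x":0.067,"y":-0.011,"z":0.08,"ax":0,"ay":0,"az":0,"gripper":0.7},{"x":0.067,"y":-0.011,"z":0.08,"ax":0,"ay":0,"az":0,"gripper":0.7}]'
python3 -c "
from h import *
to(.4832,.3822,.036,1.593)"
```

```text
time_s: 15.62
position: [0.4973, 0.3184, 0.1926]
orientation: [3.141, -0.001, 1.592]
ft_force: [0.9, 0.4, 0.1]
finger_gap: 0.704
grip_force: 0.0
time_s: 16.2
position: [0.485, 0.382, 0.1114]
orientation: [-3.139, 0.001, 1.592]
ft_force: [1.4, -0.3, 0.1]
finger_gap: 0.7
grip_force: 0.0
shift [ 0.0003 -0.0016  0.0754] turn [-0.002  0.001 -0.001] yaw now 1.592 [0.485  0.382  0.1114]
```

```bash
python3 -m inch '[{"x":0,"y":-0.001,"z":0.03,"ax":0,"ay":0,"az":0,"gripper":0.7},{"x":0,"y":-0.001,"z":0.055,"ax":0,"ay":0,"az":0,"gripper":0.7},{"x":0,"y":-0.001,"z":0.07,"ax":0,"ay":0,"az":0,"gripper":0.7},{"x":0,"y":-0.001,"z":0.074,"ax":0,"ay":0,"az":0,"gripper":0.7},{"x":0,"y":-0.001,"z":0.074,"ax":0,"ay":0,"az":0,"gripper":0.7},{"x":0,"y":-0.001,"z":0.074,"ax":0,"ay":0,"az":0,"gripper":0.7}]'
python3 -m inch '[{"x":0,"y":0,"z":0,"ax":0,"ay":0,"az":0,"gripper":0.5},{"x":0,"y":0,"z":0,"ax":0,"ay":0,"az":0,"gripper":0.3},{"x":0,"y":0,"z":0,"ax":0,"ay":0,"az":0,"gripper":0.2},{"x":0,"y":0,"z":0,"ax":0,"ay":0,"az":0,"gripper":0.2},{"x":0,"y":0,"z":0,"ax":0,"ay":0,"az":0,"gripper":0.2},{"x":0,"y":0,"z":0,"ax":0,"ay":0,"az":0,"gripper":0.2}]' 90
python3 -c "
from h import *
t=saw(-.066,.080);print(t)
to(*t,.16,A+np.pi/2)"
```

```text
time_s: 16.7
position: [0.4838, 0.3828, 0.038]
orientation: [-3.14, -0.0, 1.592]
ft_force: [0.4, 0.2, 1.3]
finger_gap: 0.7
grip_force: 0.0
time_s: 17.2
position: [0.484, 0.3834, 0.039]
orientation: [-3.141, -0.001, 1.593]
ft_force: [-0.7, -0.4, 6.0]
finger_gap: 0.391
grip_force: 90.2
[0.44540016 0.01204764]
shift [-0.3703 -0.0468 -0.1212] turn [-0.001 -0.001 -0.091] yaw now 1.593 [0.484  0.3834 0.039 ]
```

```bash
python3 -m inch '[{"x":0,"y":0,"z":-0.02,"ax":0,"ay":0,"az":0,"gripper":0.2},{"x":0,"y":0,"z":-0.055,"ax":0,"ay":0,"az":0,"gripper":0.2},{"x":-0.02,"y":-0.003,"z":-0.085,"ax":0,"ay":0,"az":-0.04,"gripper":0.2},{"x":-0.055,"y":-0.007,"z":-0.1,"ax":0,"ay":0,"az":-0.091,"gripper":0.2},{"x":-0.095,"y":-0.012,"z":-0.1,"ax":0,"ay":0,"az":-0.091,"gripper":0.2},{"x":-0.135,"y":-0.017,"z":-0.1,"ax":0,"ay":0,"az":-0.091,"gripper":0.2},{"x":-0.175,"y":-0.022,"z":-0.1,"ax":0,"ay":0,"az":-0.091,"gripper":0.2},{"x":-0.21,"y":-0.027,"z":-0.1,"ax":0,"ay":0,"az":-0.091,"gripper":0.2}]'
python3 -c "
from h import *
to(*saw(-.066,.080),.139,A+np.pi/2)"
```

```text
time_s: 17.87
position: [0.4598, 0.1685, 0.1366]
orientation: [-3.137, 0.003, 1.683]
ft_force: [0.4, -1.7, -2.7]
finger_gap: 0.389
grip_force: 90.6
shift [-0.1539 -0.0318 -0.0019] turn [-0.005  0.003 -0.001] yaw now 1.683 [0.4598 0.1685 0.1366]
```

```bash
python3 -m inch '[{"x":-0.035,"y":-0.007,"z":0,"ax":0,"ay":0,"az":0,"gripper":0.2},{"x":-0.075,"y":-0.015,"z":0,"ax":0,"ay":0,"az":0,"gripper":0.2},{"x":-0.115,"y":-0.023,"z":0,"ax":0,"ay":0,"az":0,"gripper":0.2},{"x":-0.14,"y":-0.029,"z":0,"ax":0,"ay":0,"az":0,"gripper":0.2},{"x":-0.152,"y":-0.032,"z":0,"ax":0,"ay":0,"az":0,"gripper":0.2},{"x":-0.152,"y":-0.032,"z":0,"ax":0,"ay":0,"az":0,"gripper":0.2},{"x":-0.152,"y":-0.032,"z":0,"ax":0,"ay":0,"az":0,"gripper":0.2},{"x":-0.152,"y":-0.032,"z":0,"ax":0,"ay":0,"az":0,"gripper":0.2}]'
python3 -c "
from h import *
to(*saw(-.066,.080),.090,A+np.pi/2)"
```

```text
time_s: 18.53
position: [0.4461, 0.0186, 0.1373]
orientation: [-3.139, -0.0, 1.686]
ft_force: [0.4, -0.0, -2.7]
finger_gap: 0.391
grip_force: 90.6
shift [-0.0064 -0.0013  0.0473] turn [-0.003 -0.     0.002] yaw now 1.686 [0.4461 0.0186 0.1373]
```

```bash
python3 -m inch '[{"x":-0.003,"y":-0.001,"z":0.015,"ax":0,"ay":0,"az":0.002,"gripper":0.2},{"x":-0.003,"y":-0.001,"z":0.03,"ax":0,"ay":0,"az":0.002,"gripper":0.2},{"x":-0.003,"y":-0.001,"z":0.04,"ax":0,"ay":0,"az":0.002,"gripper":0.2},{"x":-0.003,"y":-0.001,"z":0.045,"ax":0,"ay":0,"az":0.002,"gripper":0.2},{"x":-0.003,"y":-0.001,"z":0.047,"ax":0,"ay":0,"az":0.002,"gripper":0.2},{"x":-0.003,"y":-0.001,"z":0.047,"ax":0,"ay":0,"az":0.002,"gripper":0.2},{"x":-0.003,"y":-0.001,"z":0.047,"ax":0,"ay":0,"az":0.002,"gripper":0.2}]'
python3 -m inch '[{"x":0,"y":0,"z":0,"ax":0,"ay":0,"az":0,"gripper":0.4},{"x":0,"y":0,"z":0,"ax":0,"ay":0,"az":0,"gripper":0.48},{"x":0,"y":0,"z":0.0,"ax":0,"ay":0,"az":0,"gripper":0.52},{"x":0,"y":0,"z":-0.005,"ax":0,"ay":0,"az":0,"gripper":0.52},{"x":0,"y":0,"z":-0.03,"ax":0,"ay":0,"az":0,"gripper":0.52},{"x":0,"y":0,"z":-0.065,"ax":0,"ay":0,"az":0,"gripper":0.52},{"x":0,"y":0,"z":-0.105,"ax":0,"ay":0,"az":0,"gripper":0.52},{"x":0,"y":0,"z":-0.145,"ax":0,"ay":0,"az":0,"gripper":0.52}]'
python3 -m inch '[{"x":0,"y":0,"z":-0.04,"ax":0,"ay":0,"az":0.1,"gripper":0.52},{"x":0,"y":0,"z":-0.08,"ax":0,"ay":0,"az":0.2,"gripper":0.52},{"x":0,"y":0,"z":-0.1,"ax":0,"ay":0,"az":0.32,"gripper":0.52},{"x":-0.02,"y":0,"z":-0.1,"ax":0,"ay":0,"az":0.44,"gripper":0.52},{"x":-0.055,"y":0,"z":-0.1,"ax":0,"ay":0,"az":0.56,"gripper":0.52},{"x":-0.095,"y":0.005,"z":-0.1,"ax":0,"ay":0,"az":0.68,"gripper":0.52},{"x":-0.135,"y":0.012,"z":-0.1,"ax":0,"ay":0,"az":0.8,"gripper":0.52},{"x":-0.175,"y":0.02,"z":-0.1,"ax":0,"ay":0,"az":0.92,"gripper":0.52}]'
python3 - <<'E'
from h import *
to(.5415,-.4505,.20,-.0265)
E
```

```text
time_s: 19.12
position: [0.4459, 0.0147, 0.0906]
orientation: [-3.139, 0.0, 1.683]
ft_force: [0.0, -0.7, -1.5]
finger_gap: 0.387
grip_force: 90.5
time_s: 19.78
position: [0.4453, 0.0147, 0.237]
orientation: [-3.137, -0.0, 1.683]
ft_force: [0.9, -1.5, -0.3]
finger_gap: 0.516
grip_force: 0.0
time_s: 20.45
position: [0.4856, -0.159, 0.3365]
orientation: [3.141, 0.003, 0.756]
ft_force: [0.4, 0.7, 0.5]
finger_gap: 0.515
grip_force: 0.0
shift [-0.159   0.2502  0.1373] turn [0.002 0.003 0.783] yaw now 0.756 [ 0.4856 -0.159   0.3365]
```

```bash
python3 -m inch '[{"x":-0.02,"y":0.034,"z":0,"ax":0,"ay":0,"az":0.12,"gripper":0.52},{"x":-0.042,"y":0.068,"z":0,"ax":0,"ay":0,"az":0.24,"gripper":0.52},{"x":-0.064,"y":0.102,"z":0,"ax":0,"ay":0,"az":0.36,"gripper":0.52},{"x":-0.086,"y":0.136,"z":0,"ax":0,"ay":0,"az":0.48,"gripper":0.52},{"x":-0.108,"y":0.17,"z":0,"ax":0,"ay":0,"az":0.6,"gripper":0.52},{"x":-0.13,"y":0.204,"z":0,"ax":0,"ay":0,"az":0.7,"gripper":0.52},{"x":-0.15,"y":0.236,"z":0.02,"ax":0,"ay":0,"az":0.783,"gripper":0.52},{"x":-0.159,"y":0.25,"z":0.05,"ax":0,"ay":0,"az":0.783,"gripper":0.52}]'
python3 -m inch '[{"x":0,"y":0,"z":0.04,"ax":0,"ay":0,"az":0,"gripper":0.52},{"x":0,"y":0,"z":0.08,"ax":0,"ay":0,"az":0,"gripper":0.52},{"x":0,"y":0,"z":0.11,"ax":0,"ay":0,"az":0,"gripper":0.52},{"x":0,"y":0,"z":0.12,"ax":0,"ay":0,"az":0,"gripper":0.52},{"x":0,"y":0,"z":0.12,"ax":0,"ay":0,"az":0,"gripper":0.52},{"x":0,"y":0,"z":0.12,"ax":0,"ay":0,"az":0,"gripper":0.52}]'
python3 - <<'E'
from h import *
to(.5415,-.4505,.043,-.0265)
im=cams.snapshot("top")[155:250,190:290];im2=cams.snapshot("scene")[120:220,140:250]
cv2.imwrite("pics/lanes.png",np.hstack([cv2.resize(im,(400,380),interpolation=cv2.INTER_CUBIC),cv2.resize(im2,(400,380),interpolation=cv2.INTER_CUBIC)])[...,::-1])
E
```

```text
time_s: 21.12
position: [0.5437, -0.4562, 0.2898]
orientation: [3.131, -0.005, -0.031]
ft_force: [-0.1, -0.2, 0.0]
finger_gap: 0.52
grip_force: 0.0
time_s: 21.62
position: [0.5431, -0.4486, 0.1667]
orientation: [3.14, 0.002, -0.021]
ft_force: [0.7, 0.0, 0.5]
finger_gap: 0.522
grip_force: 0.0
shift [-0.0013  0.0017  0.1237] turn [0.002 0.002 0.005] yaw now -0.021 [ 0.5431 -0.4486  0.1667]
```

View pics/lanes.png

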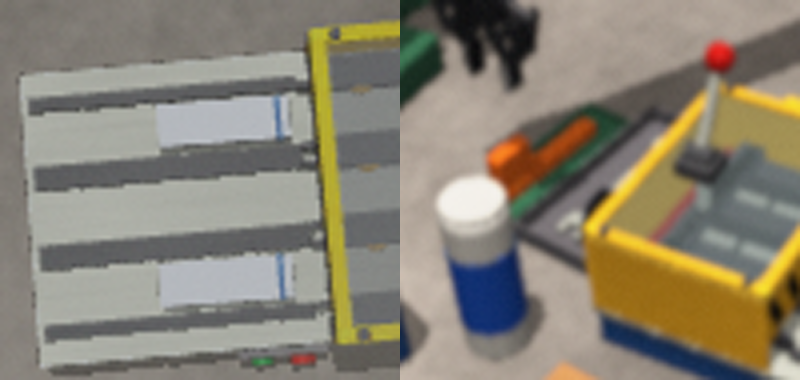

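Both bars lie flat in lanes 1 and 3, at about (222,122) and (222,280) in the left half. The stick is still in its cradle, handle at (510,165). Gripping the stick next.

```bash
python3 -m inch '[{"x":-0.001,"y":0.002,"z":0.03,"ax":0,"ay":0,"az":0.005,"gripper":0.52},{"x":-0.001,"y":0.002,"z":0.06,"ax":0,"ay":0,"az":0.005,"gripper":0.52},{"x":-0.001,"y":0.002,"z":0.09,"ax":0,"ay":0,"az":0.005,"gripper":0.52},{"x":-0.001,"y":0.002,"z":0.11,"ax":0,"ay":0,"az":0.005,"gripper":0.52},{"x":-0.001,"y":0.002,"z":0.12,"ax":0,"ay":0,"az":0.005,"gripper":0.52},{"x":-0.001,"y":0.002,"z":0.122,"ax":0,"ay":0,"az":0.005,"gripper":0.52},{"x":-0.001,"y":0.002,"z":0.122,"ax":0,"ay":0,"az":0.005,"gripper":0.52},{"x":-0.001,"y":0.002,"z":0.122,"ax":0,"ay":0,"az":0.005,"gripper":0.52}]'
python3 -m inch '[{"x":0,"y":0,"z":0,"ax":0,"ay":0,"az":0,"gripper":0.35},{"x":0,"y":0,"z":0,"ax":0,"ay":0,"az":0,"gripper":0.2},{"x":0,"y":0,"z":0,"ax":0,"ay":0,"az":0,"gripper":0.05},{"x":0,"y":0,"z":0,"ax":0,"ay":0,"az":0,"gripper":0.05},{"x":0,"y":0,"z":0,"ax":0,"ay":0,"az":0,"gripper":0.05},{"x":0,"y":0,"z":0,"ax":0,"ay":0,"az":0,"gripper":0.05},{"x":0,"y":0,"z":0,"ax":0,"ay":0,"az":0,"gripper":0.05}]' 100
python3 -c "
from h import *
to(.5415,-.4505,.044,-.0265)"
```

```text
time_s: 22.38
position: [0.5429, -0.4516, 0.0463]
orientation: [3.138, -0.001, -0.026]
ft_force: [-0.4, 0.4, 0.3]
finger_gap: 0.519
grip_force: 0.0
time_s: 22.97
position: [0.5425, -0.4513, 0.0458]
orientation: [3.138, 0.0, -0.026]
ft_force: [-0.5, -0.4, 5.6]
finger_gap: 0.224
grip_force: 98.2
shift [-0.001  -0.0008  0.0018] turn [0.003 0.    0.   ] yaw now -0.026 [ 0.5425 -0.4513  0.0458]
```

```bash
python3 -m inch '[{"x":0,"y":0,"z":-0.02,"ax":0,"ay":0,"az":0,"gripper":0.05},{"x":0,"y":0,"z":-0.06,"ax":0,"ay":0,"az":0,"gripper":0.05},{"x":0,"y":0,"z":-0.1,"ax":0,"ay":0,"az":0,"gripper":0.05},{"x":0,"y":0,"z":-0.14,"ax":0,"ay":0,"az":0,"gripper":0.05},{"x":0,"y":0,"z":-0.18,"ax":0,"ay":0,"az":0,"gripper":0.05},{"x":0,"y":0,"z":-0.22,"ax":0,"ay":0,"az":-0.03,"gripper":0.05},{"x":0,"y":-0.02,"z":-0.26,"ax":0,"ay":0,"az":-0.1,"gripper":0.05},{"x":-0.01,"y":-0.045,"z":-0.29,"ax":0,"ay":0,"az":-0.2,"gripper":0.05}]'
python3 -c "
from h import *
t=saw(-.067,.285);print(t)
to(*t,.34,A+np.pi/2)"
```

```text
time_s: 23.63
position: [0.5335, -0.4081, 0.3345]
orientation: [3.138, 0.001, 0.174]
ft_force: [1.6, -0.1, -0.3]
finger_gap: 0.22
grip_force: 97.7
[0.4212908  0.21562745]
shift [-0.0028 -0.6337 -0.0076] turn [ 0.002  0.004 -1.51 ] yaw now 0.174 [ 0.5335 -0.4081  0.3345]
```

```bash
python3 -m inch '[{"x":0,"y":-0.035,"z":-0.006,"ax":0,"ay":0,"az":-0.11,"gripper":0.05},{"x":0,"y":-0.075,"z":-0.006,"ax":0,"ay":0,"az":-0.23,"gripper":0.05},{"x":0,"y":-0.115,"z":-0.006,"ax":0,"ay":0,"az":-0.35,"gripper":0.05},{"x":0,"y":-0.155,"z":-0.006,"ax":0,"ay":0,"az":-0.47,"gripper":0.05},{"x":0,"y":-0.195,"z":-0.006,"ax":0,"ay":0,"az":-0.59,"gripper":0.05},{"x":0,"y":-0.235,"z":-0.006,"ax":0,"ay":0,"az":-0.71,"gripper":0.05},{"x":0,"y":-0.275,"z":-0.006,"ax":0,"ay":0,"az":-0.83,"gripper":0.05},{"x":0,"y":-0.315,"z":-0.006,"ax":0,"ay":0,"az":-0.95,"gripper":0.05}]'
python3 -c "
from h import *
t=saw(-.067,.285)
to(*t,.34,A+np.pi/2)"
```

```text
time_s: 24.3
position: [0.4776, -0.0935, 0.3374]
orientation: [-3.138, 0.003, 1.13]
ft_force: [1.6, 0.4, 0.3]
finger_gap: 0.22
grip_force: 97.7
shift [ 0.2555 -0.183  -0.0028] turn [-0.004  0.002 -0.554] yaw now 1.130 [ 0.4776 -0.0935  0.3374]
```

```bash
python3 -m inch '[{"x":0.03,"y":-0.022,"z":0,"ax":0,"ay":0,"az":-0.11,"gripper":0.05},{"x":0.062,"y":-0.044,"z":0,"ax":0,"ay":0,"az":-0.22,"gripper":0.05},{"x":0.094,"y":-0.067,"z":0,"ax":0,"ay":0,"az":-0.33,"gripper":0.05},{"x":0.126,"y":-0.09,"z":0,"ax":0,"ay":0,"az":-0.44,"gripper":0.05},{"x":0.158,"y":-0.113,"z":0,"ax":0,"ay":0,"az":-0.554,"gripper":0.05},{"x":0.19,"y":-0.136,"z":0,"ax":0,"ay":0,"az":-0.554,"gripper":0.05},{"x":0.222,"y":-0.159,"z":0,"ax":0,"ay":0,"az":-0.554,"gripper":0.05},{"x":0.25,"y":-0.179,"z":0.02,"ax":0,"ay":0,"az":-0.554,"gripper":0.05}]'
python3 -m inch '[{"x":0,"y":0,"z":0.03,"ax":0,"ay":0,"az":0,"gripper":0.05},{"x":0,"y":0,"z":0.07,"ax":0,"ay":0,"az":0,"gripper":0.05},{"x":0,"y":0,"z":0.11,"ax":0,"ay":0,"az":0,"gripper":0.05},{"x":0,"y":0,"z":0.14,"ax":0,"ay":0,"az":0,"gripper":0.05},{"x":0,"y":0,"z":0.16,"ax":0,"ay":0,"az":0,"gripper":0.05},{"x":0,"y":0,"z":0.17,"ax":0,"ay":0,"az":0,"gripper":0.05},{"x":0,"y":0,"z":0.17,"ax":0,"ay":0,"az":0,"gripper":0.05}]'
python3 - <<'E'
from h import *
t=saw(-.067,.285)
to(*t,.094,A+np.pi/2)
im=cams.snapshot("scene")[130:250,240:390]
cv2.imwrite("pics/st.png",cv2.resize(im[...,::-1],None,fx=4,fy=4,interpolation=cv2.INTER_CUBIC))
E
```

```text
time_s: 24.97
position: [0.4264, 0.2111, 0.3211]
orientation: [3.136, 0.001, 1.679]
ft_force: [2.2, 1.1, -1.7]
finger_gap: 0.225
grip_force: 97.7
time_s: 25.55
position: [0.4228, 0.206, 0.1455]
orientation: [-3.132, 0.002, 1.678]
ft_force: [-0.2, -0.1, -2.0]
finger_gap: 0.222
grip_force: 97.8
shift [0.0098 0.     0.0514] turn [-0.009  0.002 -0.005] yaw now 1.678 [0.4228 0.206  0.1455]
```

View pics/st.png

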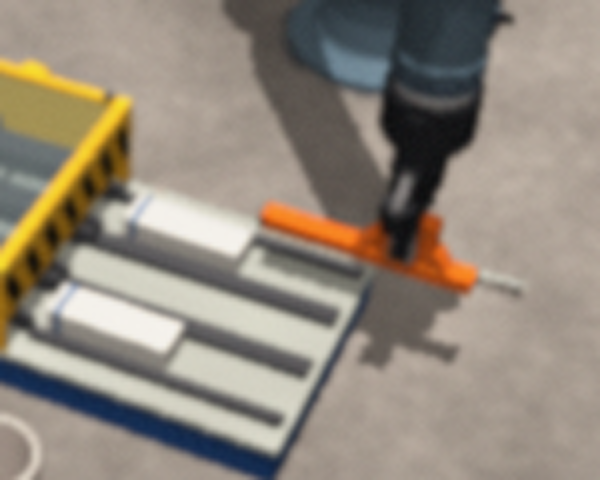

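The stick is held level with its nose behind the lane 1 bar (nose at (270,215), bar rear at (250,245)). Lowering it to the lane floor.

```bash
python3 -m inch '[{"x":0.006,"y":0,"z":0.015,"ax":-0.006,"ay":0,"az":-0.005,"gripper":0.05},{"x":0.006,"y":0,"z":0.03,"ax":-0.006,"ay":0,"az":-0.005,"gripper":0.05},{"x":0.006,"y":0,"z":0.042,"ax":-0.006,"ay":0,"az":-0.005,"gripper":0.05},{"x":0.006,"y":0,"z":0.049,"ax":-0.006,"ay":0,"az":-0.005,"gripper":0.05},{"x":0.006,"y":0,"z":0.051,"ax":-0.006,"ay":0,"az":-0.005,"gripper":0.05},{"x":0.006,"y":0,"z":0.051,"ax":-0.006,"ay":0,"az":-0.005,"gripper":0.05},{"x":0.006,"y":0,"z":0.051,"ax":-0.006,"ay":0,"az":-0.005,"gripper":0.05}]'
python3 - <<'E'
from h import *
to(*saw(-.067,.275),.094,A+np.pi/2);to(*saw(-.067,.075),.094,A+np.pi/2)
E
```

```text
time_s: 26.18
position: [0.4252, 0.2135, 0.0981]
orientation: [3.137, 0.0, 1.682]
ft_force: [-0.6, 0.3, -1.3]
finger_gap: 0.222
grip_force: 97.8
shift [-0.0074 -0.0036  0.0041] turn [ 0.005  0.    -0.001] yaw now 1.682 [0.4252 0.2135 0.0981]
shift [-0.2074 -0.0033  0.0041] turn [ 0.005  0.    -0.001] yaw now 1.682 [0.4252 0.2135 0.0981]
```

```bash
python3 -m inch '[{"x":-0.006,"y":-0.002,"z":0.002,"ax":0.004,"ay":0,"az":0,"gripper":0.05},{"x":-0.014,"y":-0.003,"z":0.004,"ax":0.004,"ay":0,"az":0,"gripper":0.05},{"x":-0.024,"y":-0.003,"z":0.004,"ax":0.004,"ay":0,"az":0,"gripper":0.05},{"x":-0.036,"y":-0.003,"z":0.004,"ax":0.004,"ay":0,"az":0,"gripper":0.05},{"x":-0.048,"y":-0.003,"z":0.004,"ax":0.004,"ay":0,"az":0,"gripper":0.05},{"x":-0.06,"y":-0.003,"z":0.004,"ax":0.004,"ay":0,"az":0,"gripper":0.05},{"x":-0.072,"y":-0.003,"z":0.004,"ax":0.004,"ay":0,"az":0,"gripper":0.05},{"x":-0.084,"y":-0.003,"z":0.004,"ax":0.004,"ay":0,"az":0,"gripper":0.05}]'
python3 -c "
from h import *
to(*saw(-.067,.075),.094,A+np.pi/2)"
```

```text
time_s: 26.85
position: [0.4307, 0.1287, 0.0932]
orientation: [-3.141, -0.001, 1.682]
ft_force: [-2.4, 6.4, 1.6]
finger_gap: 0.22
grip_force: 98.0
shift [-0.1226  0.0008 -0.001 ] turn [-0.001 -0.001 -0.002] yaw now 1.682 [0.4307 0.1287 0.0932]
```

```bash
python3 -m inch '[{"x":-0.01,"y":0,"z":0,"ax":0,"ay":0,"az":0,"gripper":0.05},{"x":-0.02,"y":0,"z":0,"ax":0,"ay":0,"az":0,"gripper":0.05},{"x":-0.03,"y":0,"z":0,"ax":0,"ay":0,"az":0,"gripper":0.05},{"x":-0.04,"y":0,"z":0,"ax":0,"ay":0,"az":0,"gripper":0.05}]'
python3 -m inch '[{"x":-0.01,"y":0,"z":0,"ax":0,"ay":0,"az":0,"gripper":0.05},{"x":-0.02,"y":0,"z":0,"ax":0,"ay":0,"az":0,"gripper":0.05},{"x":-0.03,"y":0,"z":0,"ax":0,"ay":0,"az":0,"gripper":0.05},{"x":-0.04,"y":0,"z":0,"ax":0,"ay":0,"az":0,"gripper":0.05}]'
python3 -m inch '[{"x":-0.007,"y":0,"z":0,"ax":0,"ay":0,"az":0,"gripper":0.05},{"x":-0.014,"y":0,"z":0,"ax":0,"ay":0,"az":0,"gripper":0.05},{"x":-0.02,"y":0,"z":0,"ax":0,"ay":0,"az":0,"gripper":0.05},{"x":-0.026,"y":0,"z":0,"ax":0,"ay":0,"az":0,"gripper":0.05}]'
python3 -c "
from h import *
to(*saw(-.067,.075),.094,A+np.pi/2)"
```

```text
time_s: 27.18
position: [0.4344, 0.0917, 0.0935]
orientation: [-3.14, -0.004, 1.682]
ft_force: [-3.1, 7.4, 1.3]
finger_gap: 0.22
grip_force: 98.1
time_s: 27.52
position: [0.4379, 0.0515, 0.0931]
orientation: [-3.138, -0.003, 1.682]
ft_force: [-2.8, 5.5, 1.6]
finger_gap: 0.22
grip_force: 98.1
time_s: 27.85
position: [0.4409, 0.0257, 0.093]
orientation: [-3.138, -0.003, 1.682]
ft_force: [-3.2, 6.3, 2.6]
finger_gap: 0.22
grip_force: 98.1
shift [-0.0191  0.0019 -0.001 ] turn [-0.003 -0.003 -0.001] yaw now 1.682 [0.4409 0.0257 0.093 ]
```

```bash
python3 -m inch '[{"x":-0.005,"y":0.001,"z":0,"ax":0,"ay":0,"az":0,"gripper":0.05},{"x":-0.009,"y":0.001,"z":0,"ax":0,"ay":0,"az":0,"gripper":0.05},{"x":-0.012,"y":0.001,"z":0,"ax":0,"ay":0,"az":0,"gripper":0.05},{"x":-0.012,"y":0.001,"z":0,"ax":0,"ay":0,"az":0,"gripper":0.05}]'
python3 -m inch '[{"x":-0.003,"y":0,"z":0,"ax":0,"ay":0,"az":0,"gripper":0.05},{"x":-0.005,"y":0,"z":0,"ax":0,"ay":0,"az":0,"gripper":0.05},{"x":-0.005,"y":0,"z":0,"ax":0,"ay":0,"az":0,"gripper":0.05}]'
python3 -c "
from h import *
to(*saw(-.067,.075),.094,A+np.pi/2)"
```

```text
time_s: 28.18
position: [0.4434, 0.012, 0.0928]
orientation: [-3.138, -0.0, 1.681]
ft_force: [-0.8, 1.4, -0.3]
finger_gap: 0.223
grip_force: 97.9
time_s: 28.43
position: [0.4447, 0.0072, 0.0929]
orientation: [-3.139, -0.0, 1.682]
ft_force: [-2.5, 4.2, -0.4]
finger_gap: 0.224
grip_force: 98.0
shift [-0.0003  0.0002 -0.0011] turn [-0.002 -0.    -0.002] yaw now 1.682 [0.4447 0.0072 0.0929]
```

```bash
python3 -m inch '[{"x":-0.001,"y":0,"z":0,"ax":0,"ay":0,"az":0,"gripper":0.05},{"x":-0.002,"y":0,"z":0,"ax":0,"ay":0,"az":0,"gripper":0.05},{"x":-0.002,"y":0,"z":0,"ax":0,"ay":0,"az":0,"gripper":0.05}]'
python3 -m inch '[{"x":-0.001,"y":0,"z":0,"ax":0,"ay":0,"az":0,"gripper":0.05},{"x":-0.002,"y":0,"z":0,"ax":0,"ay":0,"az":0,"gripper":0.05},{"x":-0.002,"y":0,"z":0,"ax":0,"ay":0,"az":0,"gripper":0.05}]'
python3 -c "
from h import *
to(*saw(-.067,.075),.094,A+np.pi/2)
im=cams.snapshot('top')[155:255,250:345];im2=cams.snapshot('scene')[130:240,190:310]
cv2.imwrite('pics/g1.png',np.hstack([cv2.resize(im,(400,420),interpolation=cv2.INTER_CUBIC),cv2.resize(im2,(400,420),interpolation=cv2.INTER_CUBIC)])[...,::-1])"
```

```text
time_s: 28.68
position: [0.4447, 0.0071, 0.093]
orientation: [-3.139, -0.002, 1.683]
ft_force: [-3.5, 7.1, 1.0]
finger_gap: 0.223
grip_force: 98.2
time_s: 28.93
position: [0.4447, 0.007, 0.0932]
orientation: [-3.139, -0.005, 1.684]
ft_force: [-4.3, 9.9, 2.9]
finger_gap: 0.225
grip_force: 98.4
shift [-0.0001  0.0003 -0.0008] turn [-0.002 -0.005  0.   ] yaw now 1.684 [0.4447 0.007  0.0932]
```

```bash
python3 -m inch '[{"x":0.015,"y":0,"z":0,"ax":0,"ay":0,"az":0,"gripper":0.05},{"x":0.045,"y":0,"z":0,"ax":0,"ay":0,"az":0,"gripper":0.05},{"x":0.075,"y":0,"z":0,"ax":0,"ay":0,"az":0,"gripper":0.05},{"x":0.11,"y":0,"z":-0.001,"ax":0,"ay":0,"az":0,"gripper":0.05},{"x":0.145,"y":0,"z":-0.01,"ax":0,"ay":0,"az":0,"gripper":0.05},{"x":0.18,"y":0,"z":-0.03,"ax":0,"ay":0,"az":0,"gripper":0.05},{"x":0.205,"y":0.01,"z":-0.04,"ax":0,"ay":0,"az":0,"gripper":0.05},{"x":0.213,"y":0.03,"z":-0.04,"ax":0,"ay":0,"az":0,"gripper":0.05}]'
python3 -m inch '[{"x":0,"y":0.03,"z":0,"ax":0,"ay":0,"az":0,"gripper":0.05},{"x":0,"y":0.065,"z":0,"ax":0,"ay":0,"az":0,"gripper":0.05},{"x":0,"y":0.09,"z":0,"ax":0,"ay":0,"az":0,"gripper":0.05},{"x":0,"y":0.1,"z":0,"ax":0,"ay":0,"az":0,"gripper":0.05},{"x":0,"y":0.1,"z":0,"ax":0,"ay":0,"az":0,"gripper":0.05},{"x":0,"y":0.1,"z":0,"ax":0,"ay":0,"az":0,"gripper":0.05}]'
python3 - <<'E'
from h import *
to(*saw(.065,.28),.094,A+np.pi/2)
im=cams.snapshot('top')[155:255,190:345]
cv2.imwrite('pics/g1.png',cv2.resize(im,None,fx=5,fy=5,interpolation=cv2.INTER_CUBIC)[...,::-1])
E
```

```text
time_s: 29.7
position: [0.4517, 0.2235, 0.1358]
orientation: [3.137, -0.001, 1.691]
ft_force: [0.3, 0.4, -0.3]
finger_gap: 0.221
grip_force: 98.0
time_s: 30.2
position: [0.551, 0.2283, 0.1321]
orientation: [-3.139, 0.002, 1.682]
ft_force: [-1.3, 0.4, -1.4]
finger_gap: 0.219
grip_force: 98.0
shift [-0.0029  0.0018  0.0381] turn [-0.003  0.002 -0.002] yaw now 1.682 [0.551  0.2283 0.1321]
```

View pics/g1.png

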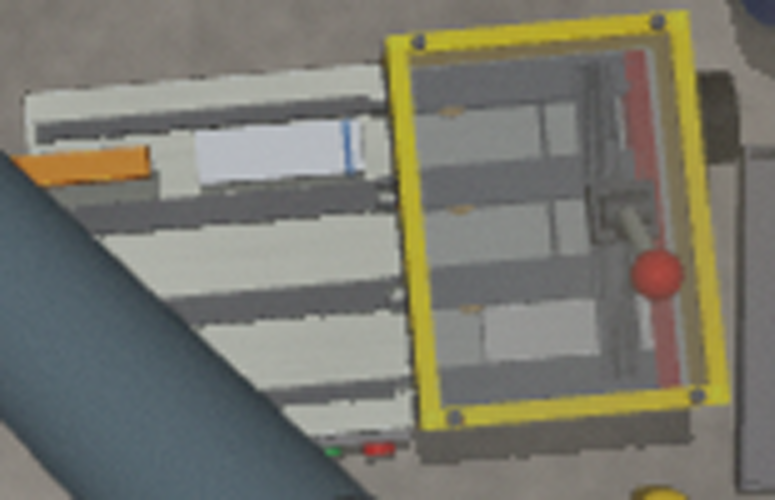

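The lane 1 bar is home: its rear end is at (483,335), with the ball out behind it at (472,308). The stick nose (150,162) lines up with the lane 3 bar, whose rear is at (195,157). Feeding bar two.

```bash
python3 -m inch '[{"x":0,"y":0.001,"z":0.015,"ax":0,"ay":0,"az":0,"gripper":0.05},{"x":0,"y":0.001,"z":0.028,"ax":0,"ay":0,"az":0,"gripper":0.05},{"x":0,"y":0.001,"z":0.036,"ax":0,"ay":0,"az":0,"gripper":0.05},{"x":0,"y":0.001,"z":0.038,"ax":0,"ay":0,"az":0,"gripper":0.05},{"x":0,"y":0.001,"z":0.038,"ax":0,"ay":0,"az":0,"gripper":0.05},{"x":0,"y":0.001,"z":0.038,"ax":0,"ay":0,"az":0,"gripper":0.05}]'
python3 -m inch '[{"x":-0.006,"y":0,"z":0,"ax":0,"ay":0,"az":0,"gripper":0.05},{"x":-0.014,"y":0,"z":0,"ax":0,"ay":0,"az":0,"gripper":0.05},{"x":-0.024,"y":0,"z":0,"ax":0,"ay":0,"az":0,"gripper":0.05},{"x":-0.036,"y":0,"z":0,"ax":0,"ay":0,"az":0,"gripper":0.05},{"x":-0.048,"y":0,"z":0,"ax":0,"ay":0,"az":0,"gripper":0.05},{"x":-0.06,"y":0,"z":0,"ax":0,"ay":0,"az":0,"gripper":0.05},{"x":-0.072,"y":0,"z":0,"ax":0,"ay":0,"az":0,"gripper":0.05},{"x":-0.084,"y":0,"z":0,"ax":0,"ay":0,"az":0,"gripper":0.05}]'
python3 -c "
from h import *
to(*saw(.065,.075),.0935,A+np.pi/2)"
```

```text
time_s: 30.75
position: [0.5518, 0.2295, 0.0943]
orientation: [-3.14, 0.0, 1.683]
ft_force: [0.2, 0.9, -1.3]
finger_gap: 0.223
grip_force: 97.9
time_s: 31.42
position: [0.5618, 0.1446, 0.0949]
orientation: [-3.14, 0.0, 1.682]
ft_force: [-0.6, 3.1, 0.1]
finger_gap: 0.223
grip_force: 97.9
shift [-0.1236  0.0006  0.0014] turn [-0.001  0.    -0.002] yaw now 1.682 [0.5618 0.1446 0.0949]
```

```bash
python3 -m inch '[{"x":-0.01,"y":0,"z":0.001,"ax":0,"ay":0,"az":0,"gripper":0.05},{"x":-0.02,"y":0,"z":0.001,"ax":0,"ay":0,"az":0,"gripper":0.05},{"x":-0.03,"y":0,"z":0.001,"ax":0,"ay":0,"az":0,"gripper":0.05},{"x":-0.04,"y":0,"z":0.001,"ax":0,"ay":0,"az":0,"gripper":0.05}]'
python3 -m inch '[{"x":-0.01,"y":0,"z":0,"ax":0,"ay":0,"az":0,"gripper":0.05},{"x":-0.02,"y":0,"z":0,"ax":0,"ay":0,"az":0,"gripper":0.05},{"x":-0.03,"y":0,"z":0,"ax":0,"ay":0,"az":0,"gripper":0.05},{"x":-0.04,"y":0,"z":0,"ax":0,"ay":0,"az":0,"gripper":0.05}]'
python3 -m inch '[{"x":-0.007,"y":0,"z":0,"ax":0,"ay":0,"az":0,"gripper":0.05},{"x":-0.014,"y":0,"z":0,"ax":0,"ay":0,"az":0,"gripper":0.05},{"x":-0.02,"y":0,"z":0,"ax":0,"ay":0,"az":0,"gripper":0.05},{"x":-0.026,"y":0,"z":0,"ax":0,"ay":0,"az":0,"gripper":0.05}]'
python3 -c "
from h import *
to(*saw(.065,.075),.0935,A+np.pi/2)"
```

```text
time_s: 31.75
position: [0.5654, 0.1103, 0.0951]
orientation: [-3.141, -0.006, 1.685]
ft_force: [-2.1, 6.6, 2.2]
finger_gap: 0.224
grip_force: 98.3
time_s: 32.08
position: [0.5695, 0.0702, 0.0947]
orientation: [-3.14, -0.005, 1.685]
ft_force: [-1.9, 8.0, 1.8]
finger_gap: 0.223
grip_force: 98.3
time_s: 32.42
position: [0.5725, 0.0443, 0.0947]
orientation: [-3.14, -0.005, 1.685]
ft_force: [-3.2, 6.8, 2.9]
finger_gap: 0.221
grip_force: 98.3
shift [-0.0227  0.001   0.0011] turn [-0.001 -0.005  0.001] yaw now 1.685 [0.5725 0.0443 0.0947]
```

```bash
python3 -m inch '[{"x":-0.005,"y":0,"z":0.001,"ax":0,"ay":0,"az":0,"gripper":0.05},{"x":-0.01,"y":0,"z":0.001,"ax":0,"ay":0,"az":0,"gripper":0.05},{"x":-0.014,"y":0,"z":0.001,"ax":0,"ay":0,"az":0,"gripper":0.05},{"x":-0.016,"y":0,"z":0.001,"ax":0,"ay":0,"az":0,"gripper":0.05}]'
python3 -m inch '[{"x":-0.003,"y":0,"z":0,"ax":0,"ay":0,"az":0,"gripper":0.05},{"x":-0.005,"y":0,"z":0,"ax":0,"ay":0,"az":0,"gripper":0.05},{"x":-0.005,"y":0,"z":0,"ax":0,"ay":0,"az":0,"gripper":0.05}]'
python3 -m inch '[{"x":-0.002,"y":0,"z":0,"ax":0,"ay":0,"az":0,"gripper":0.05},{"x":-0.003,"y":0,"z":0,"ax":0,"ay":0,"az":0,"gripper":0.05},{"x":-0.003,"y":0,"z":0,"ax":0,"ay":0,"az":0,"gripper":0.05}]'
python3 -c "
from h import *
to(*saw(.065,.075),.0935,A+np.pi/2)"
```

```text
time_s: 32.75
position: [0.5748, 0.027, 0.0935]
orientation: [-3.141, -0.003, 1.685]
ft_force: [0.0, 4.7, 0.4]
finger_gap: 0.22
grip_force: 98.1
time_s: 33.0
position: [0.5755, 0.0222, 0.0934]
orientation: [-3.141, -0.003, 1.684]
ft_force: [-1.7, 6.1, 1.6]
finger_gap: 0.217
grip_force: 98.2
time_s: 33.25
position: [0.5754, 0.022, 0.0937]
orientation: [-3.141, -0.007, 1.686]
ft_force: [-2.4, 9.9, 2.4]
finger_gap: 0.223
grip_force: 98.3
shift [-0.0003  0.0007  0.0002] turn [-0.001 -0.007  0.002] yaw now 1.686 [0.5754 0.022  0.0937]
```

```bash
python3 -m inch '[{"x":0.015,"y":0,"z":0,"ax":0,"ay":0,"az":0,"gripper":0.05},{"x":0.045,"y":0,"z":0,"ax":0,"ay":0,"az":0,"gripper":0.05},{"x":0.075,"y":0,"z":0,"ax":0,"ay":0,"az":0,"gripper":0.05},{"x":0.1,"y":0,"z":-0.005,"ax":0,"ay":0,"az":0,"gripper":0.05},{"x":0.12,"y":0,"z":-0.03,"ax":0,"ay":0,"az":0,"gripper":0.05},{"x":0.12,"y":0,"z":-0.07,"ax":0,"ay":0,"az":0,"gripper":0.05},{"x":0.12,"y":0,"z":-0.11,"ax":0,"ay":0,"az":0,"gripper":0.05},{"x":0.12,"y":0,"z":-0.15,"ax":0,"ay":0,"az":0,"gripper":0.05}]'
python3 -m inch '[{"x":0,"y":0,"z":-0.04,"ax":0,"ay":0,"az":0,"gripper":0.05},{"x":0,"y":0,"z":-0.08,"ax":0,"ay":0,"az":0,"gripper":0.05},{"x":0,"y":0,"z":-0.1,"ax":0,"ay":0,"az":0.07,"gripper":0.05},{"x":0,"y":0,"z":-0.105,"ax":0,"ay":0,"az":0.19,"gripper":0.05},{"x":0,"y":0,"z":-0.105,"ax":0,"ay":0,"az":0.31,"gripper":0.05},{"x":-0.02,"y":0,"z":-0.105,"ax":0,"ay":0,"az":0.43,"gripper":0.05},{"x":-0.055,"y":0,"z":-0.105,"ax":0,"ay":0,"az":0.55,"gripper":0.05},{"x":-0.09,"y":0,"z":-0.105,"ax":0,"ay":0,"az":0.67,"gripper":0.05}]'
python3 -c "
from h import *
to(.5425,-.4513,.34,-.0265)"
```

```text
time_s: 33.92
position: [0.5624, 0.1342, 0.2433]
orientation: [-3.138, 0.003, 1.683]
ft_force: [1.3, -0.1, -0.7]
finger_gap: 0.22
grip_force: 97.9
time_s: 34.58
position: [0.5726, 0.0453, 0.3478]
orientation: [3.141, 0.004, 1.01]
ft_force: [1.1, -1.1, -1.1]
finger_gap: 0.226
grip_force: 97.7
shift [-0.4364  0.2389  0.0094] turn [0.002 0.003 1.036] yaw now 1.010 [0.5726 0.0453 0.3478]
```

```bash
python3 -m inch '[{"x":-0.035,"y":0.019,"z":0,"ax":0,"ay":0,"az":0.12,"gripper":0.05},{"x":-0.07,"y":0.038,"z":0,"ax":0,"ay":0,"az":0.24,"gripper":0.05},{"x":-0.105,"y":0.057,"z":0,"ax":0,"ay":0,"az":0.36,"gripper":0.05},{"x":-0.14,"y":0.077,"z":0,"ax":0,"ay":0,"az":0.48,"gripper":0.05},{"x":-0.175,"y":0.096,"z":0,"ax":0,"ay":0,"az":0.6,"gripper":0.05},{"x":-0.21,"y":0.115,"z":0,"ax":0,"ay":0,"az":0.72,"gripper":0.05},{"x":-0.245,"y":0.134,"z":0,"ax":0,"ay":0,"az":0.84,"gripper":0.05},{"x":-0.28,"y":0.153,"z":0,"ax":0,"ay":0,"az":0.96,"gripper":0.05}]'
python3 -c "
from h import *
to(.5425,-.4513,.34,-.0265)"
```

```text
time_s: 35.25
position: [0.5524, -0.276, 0.3477]
orientation: [3.139, 0.004, 0.044]
ft_force: [0.4, 0.4, -0.5]
finger_gap: 0.222
grip_force: 97.7
shift [-0.0177  0.1747  0.0082] turn [0.003 0.004 0.071] yaw now 0.044 [ 0.5524 -0.276   0.3477]
```

```bash
python3 -m inch '[{"x":-0.003,"y":0.03,"z":0,"ax":0,"ay":0,"az":0.07,"gripper":0.05},{"x":-0.007,"y":0.07,"z":0,"ax":0,"ay":0,"az":0.07,"gripper":0.05},{"x":-0.011,"y":0.11,"z":0.01,"ax":0,"ay":0,"az":0.07,"gripper":0.05},{"x":-0.015,"y":0.145,"z":0.03,"ax":0,"ay":0,"az":0.07,"gripper":0.05},{"x":-0.017,"y":0.165,"z":0.07,"ax":0,"ay":0,"az":0.07,"gripper":0.05},{"x":-0.017,"y":0.172,"z":0.11,"ax":0,"ay":0,"az":0.07,"gripper":0.05},{"x":-0.017,"y":0.172,"z":0.15,"ax":0,"ay":0,"az":0.07,"gripper":0.05},{"x":-0.017,"y":0.172,"z":0.18,"ax":0,"ay":0,"az":0.07,"gripper":0.05}]'
python3 -m inch '[{"x":0,"y":0,"z":0.03,"ax":0,"ay":0,"az":0,"gripper":0.05},{"x":0,"y":0,"z":0.04,"ax":0,"ay":0,"az":0,"gripper":0.05},{"x":0,"y":0,"z":0.04,"ax":0,"ay":0,"az":0,"gripper":0.05},{"x":0,"y":0,"z":0.04,"ax":0,"ay":0,"az":0,"gripper":0.05},{"x":0,"y":0,"z":0.04,"ax":0,"ay":0,"az":0,"gripper":0.05}]'
python3 - <<'E'
from h import *
to(.5425,-.4513,.0458,-.0265)
im=cams.snapshot('scene')[100:220,120:250];im2=cams.snapshot('top')[155:255,250:400]
cv2.imwrite('pics/c1.png',np.hstack([cv2.resize(im,(350,330),interpolation=cv2.INTER_CUBIC),cv2.resize(im2,(440,330),interpolation=cv2.INTER_CUBIC)])[...,::-1])
E
```

```text
time_s: 35.92
position: [0.5415, -0.4473, 0.1628]
orientation: [-3.141, 0.009, -0.022]
ft_force: [-0.5, 0.3, -2.1]
finger_gap: 0.222
grip_force: 97.8
time_s: 36.33
position: [0.5477, -0.4461, 0.1312]
orientation: [3.138, -0.002, -0.018]
ft_force: [0.7, -0.3, -0.9]
finger_gap: 0.224
grip_force: 97.7
shift [-0.0053  0.0049  0.0854] turn [ 0.004 -0.002  0.009] yaw now -0.018 [ 0.5477 -0.4461  0.1312]
```

View pics/c1.png

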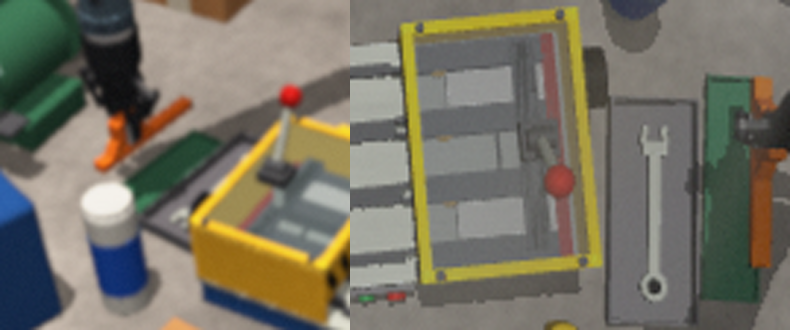

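Both bars are home (rear ends at (446,90) and (456,218), with the balls behind them). The spanner is in the tray and the stick hangs level over the cradle. Lowering the stick.

```bash
python3 -m inch '[{"x":-0.005,"y":0.005,"z":0.02,"ax":0,"ay":0,"az":0.009,"gripper":0.05},{"x":-0.005,"y":0.005,"z":0.045,"ax":0,"ay":0,"az":0.009,"gripper":0.05},{"x":-0.005,"y":0.005,"z":0.065,"ax":0,"ay":0,"az":0.009,"gripper":0.05},{"x":-0.005,"y":0.005,"z":0.075,"ax":0,"ay":0,"az":0.009,"gripper":0.05},{"x":-0.005,"y":0.005,"z":0.08,"ax":0,"ay":0,"az":0.009,"gripper":0.05},{"x":-0.005,"y":0.005,"z":0.082,"ax":0,"ay":0,"az":0.009,"gripper":0.05},{"x":-0.005,"y":0.005,"z":0.082,"ax":0,"ay":0,"az":0.009,"gripper":0.05}]'
python3 -c "
from h import *
to(.5425,-.4513,.0458,-.0265)"
```

```text
time_s: 37.02
position: [0.5422, -0.4499, 0.0474]
orientation: [3.14, -0.0, -0.026]
ft_force: [-0.4, -0.3, -1.1]
finger_gap: 0.22
grip_force: 97.7
shift [0.0003 0.0014 0.0016] turn [ 0.002 -0.     0.001] yaw now -0.026 [ 0.5422 -0.4499  0.0474]
```

```bash
python3 -m inch '[{"x":0,"y":0,"z":0.001,"ax":0,"ay":0,"az":0,"gripper":0.05},{"x":0,"y":0,"z":0.002,"ax":0,"ay":0,"az":0,"gripper":0.2},{"x":0,"y":0,"z":0.002,"ax":0,"ay":0,"az":0,"gripper":0.4},{"x":0,"y":0,"z":0.002,"ax":0,"ay":0,"az":0,"gripper":0.48},{"x":0,"y":0,"z":0.002,"ax":0,"ay":0,"az":0,"gripper":0.48},{"x":0,"y":0,"z":-0.01,"ax":0,"ay":0,"az":0,"gripper":0.48},{"x":0,"y":0,"z":-0.04,"ax":0,"ay":0,"az":0,"gripper":0.48},{"x":0,"y":0,"z":-0.08,"ax":0,"ay":0,"az":0,"gripper":0.48}]'
python3 -m inch '[{"x":0,"y":0,"z":-0.04,"ax":0,"ay":0,"az":0,"gripper":0.2},{"x":0,"y":0,"z":-0.08,"ax":0,"ay":0,"az":0,"gripper":0},{"x":0,"y":0,"z":-0.11,"ax":0,"ay":0,"az":-0.07,"gripper":0},{"x":0,"y":0,"z":-0.125,"ax":0,"ay":0,"az":-0.14,"gripper":0},{"x":0,"y":0,"z":-0.125,"ax":0,"ay":0,"az":-0.14,"gripper":0},{"x":0,"y":0,"z":-0.125,"ax":0,"ay":0,"az":-0.14,"gripper":0},{"x":0,"y":0,"z":-0.125,"ax":0,"ay":0,"az":-0.14,"gripper":0}]'
python3 - <<'E'
from h import *
to(*saw(-.12,-.135),.235,A)
im=cams.snapshot('scene');im2=cams.snapshot('top')
def m(im):
    h=hsv(im);return ((h[...,0]<6)|(h[...,0]>174))&(h[...,1]>150)&(h[...,2]>110)
cs=[(cv2.minEnclosingCircle(c)) for c in blobs(m(im),20,(200,110,270,160))];ct=[(cv2.minEnclosingCircle(c)) for c in blobs(m(im2),20,(295,190,340,230))]
print(cs,ct,two(cs[0][0],ct[0][0]))
cv2.imwrite('pics/c2.png',np.hstack([cv2.resize(im[100:220,120:250],(350,330),interpolation=cv2.INTER_CUBIC),cv2.resize(im2[155:255,250:400],(440,330),interpolation=cv2.INTER_CUBIC)])[...,::-1])
E
```

```text
time_s: 37.68
position: [0.5386, -0.4477, 0.1236]
orientation: [-3.137, 0.008, -0.026]
ft_force: [0.4, -1.3, -0.1]
finger_gap: 0.482
grip_force: 0.0
time_s: 38.27
position: [0.5407, -0.449, 0.2502]
orientation: [-3.141, 0.003, 0.113]
ft_force: [-0.1, 0.2, -0.5]
finger_gap: -0.001
grip_force: 0.0
shift [-0.0967 -0.2538  0.0156] turn [-0.001  0.003 -0.   ] yaw now 0.113 [ 0.5407 -0.449   0.2502]Traceback (most recent call last):
  File "<stdin>", line 7, in <module>
IndexError: list index out of range
```

```bash
python3 -m inch '[{"x":-0.025,"y":-0.015,"z":-0.01,"ax":0,"ay":0,"az":0,"gripper":0},{"x":-0.055,"y":-0.04,"z":-0.01,"ax":0,"ay":0,"az":0,"gripper":0},{"x":-0.085,"y":-0.07,"z":-0.01,"ax":0,"ay":0,"az":0,"gripper":0},{"x":-0.097,"y":-0.105,"z":-0.01,"ax":0,"ay":0,"az":0,"gripper":0},{"x":-0.097,"y":-0.145,"z":-0.01,"ax":0,"ay":0,"az":0,"gripper":0},{"x":-0.097,"y":-0.185,"z":0,"ax":0,"ay":0,"az":0,"gripper":0},{"x":-0.097,"y":-0.225,"z":0.01,"ax":0,"ay":0,"az":0,"gripper":0},{"x":-0.097,"y":-0.25,"z":0.015,"ax":0,"ay":0,"az":0,"gripper":0}]'
python3 -m inch '[{"x":0,"y":-0.004,"z":0,"ax":0,"ay":0,"az":0,"gripper":0},{"x":0,"y":-0.004,"z":0,"ax":0,"ay":0,"az":0,"gripper":0},{"x":0,"y":-0.004,"z":0,"ax":0,"ay":0,"az":0,"gripper":0},{"x":0,"y":-0.004,"z":0,"ax":0,"ay":0,"az":0,"gripper":0}]'
python3 - <<'E'
from h import *
to(*saw(-.12,-.135),.235,A)
im=cams.snapshot('scene');im2=cams.snapshot('top')
def m(im):
    h=hsv(im);return ((h[...,0]<8)|(h[...,0]>172))&(h[...,1]>140)
for n,i,r in(("scene",im,(200,100,280,170)),("top",im2,(290,185,345,235))):
    for c in blobs(m(i),8,r): print(n,cv2.minEnclosingCircle(c))
h=hsv(im2);
for c in blobs((h[...,0]>5)&(h[...,0]<18)&(h[...,1]>150),20,(360,170,400,255)): print("stick",rect("top",c,.017)[:4])
cv2.imwrite('pics/c2.png',np.hstack([cv2.resize(im[100:220,120:250],(350,330),interpolation=cv2.INTER_CUBIC),cv2.resize(im2[155:255,250:400],(440,330),interpolation=cv2.INTER_CUBIC)])[...,::-1])
E
```

```text
time_s: 39.03
position: [0.4143, -0.207, 0.2336]
orientation: [-3.138, 0.006, 0.117]
ft_force: [-0.6, 0.7, -0.6]
finger_gap: -0.002
grip_force: 0.0
time_s: 39.37
position: [0.4162, -0.2097, 0.2361]
orientation: [3.141, 0.001, 0.111]
ft_force: [-0.3, 0.0, -0.1]
finger_gap: 0.001
grip_force: 0.0
shift [ 0.     -0.0021  0.0011] turn [ 0.001  0.001 -0.002] yaw now 0.111 [ 0.4162 -0.2097  0.2361]
scene ((227.38888549804688, 134.38888549804688), 3.6625592708587646)
top ((321.5, 209.5), 4.301262855529785)
stick (array([ 0.5639322 , -0.46114913], dtype=float32), np.float32(0.08063054), np.float32(0.027924716), np.float32(0.23611356))
stick (array([ 0.46872342, -0.44714588], dtype=float32), np.float32(0.09943357), np.float32(0.02014479), np.float32(-0.052488446))
```

View pics/c2.png

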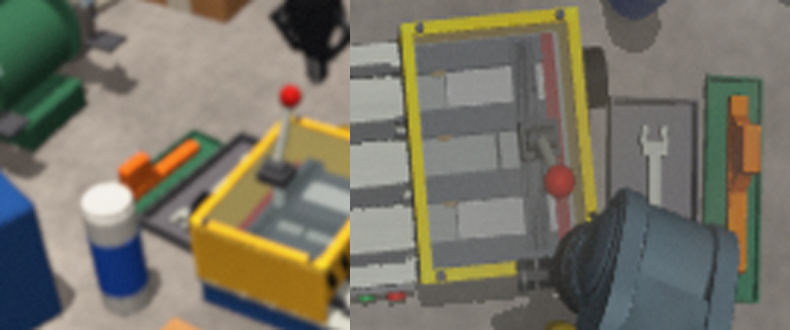

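The stick is back in its cradle, and the shut fingers stand on the -x side of the lever (ball at (560,181)). Pushing the lever towards +x.

```bash
python3 -c "
from h import *
p,e=two((227.4,134.4),(321.5,209.5));print(p,e,Ro.from_euler('z',-A).as_matrix()[:2,:2]@(p[:2]-O))"
python3 -m inch '[{"x":0.015,"y":-0.001,"z":0,"ax":0,"ay":0,"az":0,"gripper":0},{"x":0.03,"y":-0.001,"z":0,"ax":0,"ay":0,"az":0,"gripper":0},{"x":0.042,"y":-0.001,"z":0,"ax":0,"ay":0,"az":0,"gripper":0},{"x":0.054,"y":-0.001,"z":0,"ax":0,"ay":0,"az":0,"gripper":0},{"x":0.066,"y":-0.001,"z":0,"ax":0,"ay":0,"az":0,"gripper":0},{"x":0.078,"y":-0.001,"z":0,"ax":0,"ay":0,"az":0,"gripper":0}]'
python3 -m inch '[{"x":0.012,"y":0,"z":0,"ax":0,"ay":0,"az":0,"gripper":0},{"x":0.024,"y":0,"z":0,"ax":0,"ay":0,"az":0,"gripper":0},{"x":0.036,"y":0,"z":0,"ax":0,"ay":0,"az":0,"gripper":0},{"x":0.044,"y":0,"z":0,"ax":0,"ay":0,"az":0,"gripper":0}]'
python3 -m inch '[{"x":0.006,"y":0,"z":0,"ax":0,"ay":0,"az":0,"gripper":0},{"x":0.01,"y":0,"z":0,"ax":0,"ay":0,"az":0,"gripper":0},{"x":0.01,"y":0,"z":0,"ax":0,"ay":0,"az":0,"gripper":0}]'
python3 -c "
from h import *
to(*saw(.02,-.135),.235,A)"
```

```text
[ 0.49124281 -0.19873248  0.2396936 ] 8.592199044389869e-06 [-0.04421722 -0.13460504]
time_s: 39.97
position: [0.4918, -0.1996, 0.2357]
orientation: [3.141, 0.008, 0.112]
ft_force: [-5.8, 0.9, 4.6]
finger_gap: 0.001
grip_force: 1.1
time_s: 40.3
position: [0.5375, -0.1935, 0.235]
orientation: [3.142, 0.004, 0.114]
ft_force: [-4.4, -1.0, -2.2]
finger_gap: 0.001
grip_force: 2.3
time_s: 40.55
position: [0.5472, -0.1922, 0.2351]
orientation: [-3.141, 0.003, 0.114]
ft_force: [-3.3, -0.8, -0.9]
finger_gap: 0.002
grip_force: 1.4
shift [0.0079 0.0006 0.0001] turn [-0.     0.003  0.001] yaw now 0.114 [ 0.5472 -0.1922  0.2351]
```

Moving as planned. Continuing in small steps until the lever's end stop is felt.

```bash
for i in 1; do
python3 -m inch '[{"x":0.004,"y":0,"z":0,"ax":0,"ay":0,"az":0,"gripper":0},{"x":0.006,"y":0,"z":0,"ax":0,"ay":0,"az":0,"gripper":0},{"x":0.006,"y":0,"z":0,"ax":0,"ay":0,"az":0,"gripper":0}]'
python3 -m inch '[{"x":0.003,"y":0,"z":0,"ax":0,"ay":0,"az":0,"gripper":0},{"x":0.004,"y":0,"z":0,"ax":0,"ay":0,"az":0,"gripper":0},{"x":0.004,"y":0,"z":0,"ax":0,"ay":0,"az":0,"gripper":0}]'
done
python3 - <<'E'
from h import *
to(*saw(.02,-.135),.235,A)
im=cams.snapshot('scene');im2=cams.snapshot('top')
def m(im):
    h=hsv(im);return ((h[...,0]<8)|(h[...,0]>172))&(h[...,1]>140)
q=[]
for n,i,r in(("scene",im,(180,100,280,190)),("top",im2,(290,165,345,235))):
    for c in blobs(m(i),8,r): q.append((n,cv2.minEnclosingCircle(c)));print(q[-1])
E
```

```text
time_s: 40.8
position: [0.5535, -0.1915, 0.2362]
orientation: [3.141, 0.001, 0.114]
ft_force: [-2.9, -0.6, 0.3]
finger_gap: -0.0
grip_force: 1.4
time_s: 41.05
position: [0.5567, -0.1912, 0.2361]
orientation: [3.141, 0.003, 0.114]
ft_force: [-5.0, -0.9, 1.3]
finger_gap: 0.001
grip_force: 2.6
shift [-0.0016  0.0005  0.0011] turn [0.001 0.003 0.001] yaw now 0.114 [ 0.5567 -0.1912  0.2361]
('scene', ((212.72413635253906, 150.5689697265625), 4.74385929107666))
```

```bash
python3 -m inch '[{"x":0.003,"y":0,"z":0,"ax":0,"ay":0,"az":0,"gripper":0},{"x":0.004,"y":0,"z":0,"ax":0,"ay":0,"az":0,"gripper":0},{"x":0.004,"y":0,"z":0,"ax":0,"ay":0,"az":0,"gripper":0}]'
python3 -m inch '[{"x":0.003,"y":0,"z":0,"ax":0,"ay":0,"az":0,"gripper":0},{"x":0.004,"y":0,"z":0,"ax":0,"ay":0,"az":0,"gripper":0},{"x":0.004,"y":0,"z":0,"ax":0,"ay":0,"az":0,"gripper":0}]'
python3 - <<'E'
from h import *
to(*saw(.02,-.135),.235,A)
im=cams.snapshot('scene');h=hsv(im)
for c in blobs(((h[...,0]<8)|(h[...,0]>172))&(h[...,1]>140),8,(180,100,280,190)): print(cv2.minEnclosingCircle(c))
k=cams.camera_model("scene")
for q in(1.0,1.1,1.2):
    t=q-.6;s=saw(.09*np.sin(t),-.135);print(q,cv2.projectPoints(np.array([[*s,.158+.09*np.cos(t)]]),k["rvec"],k["tvec"],k["K"],k["D"])[0].ravel())
E
```

```text
time_s: 41.4
position: [0.5573, -0.1912, 0.2359]
orientation: [3.141, 0.012, 0.113]
ft_force: [-11.7, -1.2, 6.5]
finger_gap: -0.001
grip_force: 7.0
time_s: 41.65
position: [0.5578, -0.1911, 0.2357]
orientation: [-3.141, 0.021, 0.112]
ft_force: [-20.4, -0.2, 12.2]
finger_gap: 0.001
grip_force: 11.6
shift [-0.0028  0.0004  0.0008] turn [-0.     0.021 -0.001] yaw now 0.112 [ 0.5578 -0.1911  0.2357]
((212.72413635253906, 150.5689697265625), 4.74385929107666)
1.0 [215.20589843 146.64431621]
1.1 [214.00847109 148.95083692]
1.2 [212.89371352 151.38858664]
```

The lever is at its end stop: force rising, no further motion, and the ball is where 1.2 rad predicts. Backing off and doing a last check.

```bash
python3 -m inch '[{"x":-0.015,"y":0,"z":0,"ax":0,"ay":0,"az":0,"gripper":0},{"x":-0.04,"y":0,"z":-0.01,"ax":0,"ay":0,"az":0,"gripper":0},{"x":-0.065,"y":0,"z":-0.04,"ax":0,"ay":0,"az":0,"gripper":0},{"x":-0.09,"y":0.02,"z":-0.07,"ax":0,"ay":0,"az":0,"gripper":0},{"x":-0.11,"y":0.05,"z":-0.1,"ax":0,"ay":0,"az":0,"gripper":0},{"x":-0.12,"y":0.09,"z":-0.1,"ax":0,"ay":0,"az":0,"gripper":0},{"x":-0.13,"y":0.13,"z":-0.1,"ax":0,"ay":0,"az":0,"gripper":0},{"x":-0.14,"y":0.17,"z":-0.1,"ax":0,"ay":0,"az":0,"gripper":0}]'
python3 -m inch '[{"x":-0.01,"y":0.04,"z":0,"ax":0,"ay":0,"az":0,"gripper":0},{"x":-0.02,"y":0.08,"z":0,"ax":0,"ay":0,"az":0,"gripper":0},{"x":-0.03,"y":0.12,"z":0,"ax":0,"ay":0,"az":0,"gripper":0},{"x":-0.04,"y":0.15,"z":0,"ax":0,"ay":0,"az":0,"gripper":0},{"x":-0.05,"y":0.17,"z":0,"ax":0,"ay":0,"az":0,"gripper":0},{"x":-0.05,"y":0.17,"z":0,"ax":0,"ay":0,"az":0,"gripper":0},{"x":-0.05,"y":0.17,"z":0,"ax":0,"ay":0,"az":0,"gripper":0}]'
python3 - <<'E'
from h import *
im=cams.snapshot('scene')[90:270,110:340];im2=cams.snapshot('top')[90:270,100:400]
cv2.imwrite('pics/fin.png',np.hstack([cv2.resize(im,(330,330),interpolation=cv2.INTER_CUBIC),cv2.resize(im2,(460,330),interpolation=cv2.INTER_CUBIC)])[...,::-1])
E
```

```text
time_s: 42.37
position: [0.4487, -0.3726, 0.34]
orientation: [3.134, -0.007, 0.116]
ft_force: [1.3, -1.3, -0.4]
finger_gap: 0.002
grip_force: 0.0
time_s: 42.95
position: [0.4162, -0.5476, 0.3371]
orientation: [3.138, -0.002, 0.111]
ft_force: [0.3, 0.4, 0.6]
finger_gap: -0.002
grip_force: 0.0
```

View pics/fin.png

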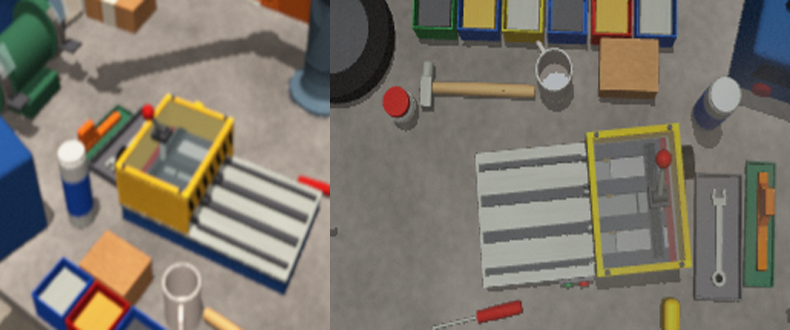

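The final picture shows the lever over to +x (ball at (663,158)) and both bars home under the guard. The spanner is in the tray at (719,235), the stick in its cradle at (765,220), and the other things are undisturbed.

```bash
python3 -c "
from plant import job_done
print(job_done())"
```

```text
the job is handed in; nothing more can be done
None
```

I've handed the job in: the spanner is in the tray, both bars present are home past their balls (lanes 1 and 3), the lever is right over and the push stick is flat in its cradle, with nothing else on the bench visibly disturbed; it took about 43 s of the 210 s allowed.

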